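# Rake corks into an even drying layer

## Robot

A 6-joint arm with a two-finger parallel gripper is mounted at the origin on a cart in front of the work surface, level with it; the furniture and walls round the work are solid. World frame = base frame: x ahead of the robot, y to its left, z up, the work surface at z = 0. Lengths are in m, angles in rad, forces in N, time in s.
With the tool pointing down it reaches from about 0.225 to 0.875 m from the base axis. Payload 3.4 kg.
Tool frame: the origin (TCP) lies at the very end of the fingers, on their centre line; the grasp point (between the pads) lies 19 mm behind it (grasp_offset is the distance from the TCP to the grasp point, in m); y points along the fingers, z is the direction in which the jaws open and shut, and the axes are right-handed (so a half turn about y gives the same grasp; the last joint's range is limited). The gripper opens to 85 mm and grips with 20 to 120 N. Pads are 22 mm wide; open, the fingers measure 114 mm over their backs; the gripper's body (76 mm by 85 mm) begins 54 mm behind the grasp point. The pads swing forward as they close: fully open they stand 13 mm farther back than shut.
Start: joints at [0.979, 0.276, 1.505, -0, 1.361, -0.121], TCP at [0.261, 0.512, 0.207] pointing down, gripper open.
Joint ranges: [-2.89, 2.89], [-0.75, 2.08], [0.22, 2.7], [-1.18, 4.32], [0.11, 2.71], [-2.7, 2.7]. Speed limits (rad/s): [2.57, 2.57, 3.14, 3.14, 3.14, 3.14].

## Interface

Orientations are given as a unit quaternion [w, x, y, z].
In Python, from rig import get_state, get_image, sign_off, grasp_offset gives the robot as it stands.
- The arm moves only by the shell command python3 -m jog 'ROWS' [FORCE]. ROWS is JSON, one flat list of numbers, 7 for each row, row after row: the closure in counts, from 0 (fully open) to 255 (shut), then the shift along the tool's x, y, z in cm, then the turn, a rotation vector about the tool's x, y, z in units of 8 degrees (1.0 is 8 degrees). In form: [jaw, tx, ty, tz, rx, ry, rz, jaw, tx, ty, tz, rx, ry, rz, ...]. A call has 1 to 12 rows; each row is the pose to reach, as a shift and turn from the pose commanded when the call began, along the tool's axes at that moment; what a row does not reach only later rows make up. A row lasts 1/8 s, in which the tool goes at most 62.5 mm and 10.7 degrees, less where a joint would pass 70% of its speed; a pose out of reach is approached as far as the arm can. A call with a gripper value outside its range is refused whole. The fingers move at their own pace and stop on an object; FORCE is the grip in N (left out, the last holds). Time passes only in rows, so rows that repeat a pose let the fingers close. It gives the time, the measured TCP pose, the force and the opening at its end, in the units of the state.
- get_state(): the state, without advancing time (a new reading comes with each control period).
- get_image(name): name is "scene" or "side" or "wrist"; returns a dict with "color" (400x640x3 uint8, blue, green, red), "mtx" (3x3 intrinsics, pixels), "k1" (the pictures are not rectified: a ray, as slopes to the right and down, at radius r is drawn at 1 + k1 r^2 times it, then the intrinsics apply), "R" (3x3) and "t" (3): a world point X has camera coordinates R X + t; the wrist camera has in their place "tool_from_camera" (4x4, takes a point from camera to tool coordinates, whose origin is the TCP and whose axes are the tool frame's). Camera axes: x right, y down, z forward; pixel columns grow to the right and rows downward; lengths in m; the calibration is good to about 2 mm. A picture is of the moment at which its call begins: read the wrist's pose just before it. There is no depth.
- sign_off(): hands the job in, once; it reports no verdict.
The state is a dict: "clock": time; "qpos": joint angles; "qd": joint speeds; "effort": joint torques, N m; "position": TCP position; "ee_rot": TCP orientation; "contact_force": force on the tool from outside, world axes, zero at the start; "moment": the same for the moment, N m; "width": finger opening in m.
Only numpy, scipy, OpenCV 4.12 (cv2) and the standard library are available. Lean on these libraries where they do the work, as an engineer would, in place of code of your own. Each camera call takes 0.05 s, during which the arm holds its last target.

## Task

The washed corks lie heaped at one end of the drying tray. Take the little rake from its stand and rake some of them along the bed, tines kept lightly on the sloping bed (a few newtons, never 8) from the heap end through to the clear end, until every third of the tray's length holds at least two corks and all eight lie flat on the bed in a single layer inside the tray. Move the corks only with the rake, leave the beaker, dish and flask alone, and stand the rake back in its stand.

Things in the scene. Friction and masses are not known exactly. Their poses are not given: they have to be found in the camera images.
- tray: Fixed aluminium drying tray, inside 128 mm wide (tray x) and 240 mm long (tray y), walls 4 mm thick, 38 mm high. Origin: centre of its underside on the table; z up. The corks are heaped between tray y +50 and +90 mm, with a free gap behind them; the clear end is -y. Its thirds are parted at tray y = +40 and -40 mm. In it lies a slotted steel bed plate that does not give under the rake.
- bed_pivot (a point): Middle of the bed plate's pivot line, on the bed's top, 9 mm above the tray's underside and at tray y = +70 mm; axes as the tray's (not the bed's). For draining the bed rises from here towards the clear end (-y) by a slope of 0.01 to 0.095 (up to about 18 mm at the end) and falls alike behind. The slope differs every time and is not reported: feel for it.
- stand: Fixed grey stand for the rake, a block 85 x 55 mm on a 105 x 75 mm foot, 42 mm high, with an upright pocket 46 mm (stand x) by 16 mm (stand y), 36 mm deep, its mouth chamfered 3 mm. Origin: centre of its underside, z up.
- stand_seat (a point): Centre of the pocket's floor, 6 mm above the table, where the middle of the rake's tine tips stands when it is home.
- rake: Small hand rake, loose, about 140 g, 120 mm tall, standing tines down in the stand, its x along the stand's x. Origin: middle of the tine tips with the spring relaxed; z up along the handle. Steel head 40 mm wide (x): 4 round tines of 6 mm with round tips below a bar 10 mm thick (y) that lies 26 to 36 mm above the tips.
- rake_grip (a point): Centre of the rake's upright grey handle, 90 mm above the tine tips. The handle is 36 mm (x) by 16 mm (y) by 60 mm tall; grip it across the 16 mm.
- rake_foot (a point): Middle of the tine tips with the spring relaxed (given from the handle, so it does not show the spring's travel). The head slides up into the handle when the rake is pressed down: about 0.9 N to start, then 2.2 N per mm, at most 11 mm.
- cork_1_mid (a point): Centre of a brown cork stopper, 15 mm thick and 28 mm long (its y axis), 12 g, one of eight alike; starts in the lower layer of the heap, rolls no further than it is pushed.
- cork_2_mid (a point): Centre of a brown cork stopper, 15 mm thick and 28 mm long (its y axis), 12 g, one of eight alike; starts in the lower layer of the heap, rolls no further than it is pushed.
- cork_3_mid (a point): Centre of a brown cork stopper, 15 mm thick and 28 mm long (its y axis), 12 g, one of eight alike; starts in the lower layer of the heap, rolls no further than it is pushed.
- cork_4_mid (a point): Centre of a brown cork stopper, 15 mm thick and 28 mm long (its y axis), 12 g, one of eight alike; starts in the lower layer of the heap, rolls no further than it is pushed.
- cork_5_mid (a point): Centre of a brown cork stopper, 15 mm thick and 28 mm long (its y axis), 12 g, one of eight alike; starts in the lower layer of the heap, rolls no further than it is pushed.
- cork_6_mid (a point): Centre of a brown cork stopper, 15 mm thick and 28 mm long (its y axis), 12 g, one of eight alike; starts in the lower layer of the heap, rolls no further than it is pushed.
- cork_7_mid (a point): Centre of a brown cork stopper, 15 mm thick and 28 mm long (its y axis), 12 g, one of eight alike; starts in the upper layer of the heap and may come to stand on end or lean when it drops off it; it can be tipped over with the rake held higher.
- cork_8_mid (a point): Centre of a brown cork stopper, 15 mm thick and 28 mm long (its y axis), 12 g, one of eight alike; starts in the upper layer of the heap and may come to stand on end or lean when it drops off it; it can be tipped over with the rake held higher.
- beaker: Clear beaker, 57 mm across, 66 mm tall, a bystander standing on the table. Origin: centre of its underside.
- dish: Petri dish, 64 mm across, 14 mm tall, a bystander standing on the table. Origin: centre of its underside.
- flask: White square flask, 50 x 43 mm, 87 mm tall, a bystander standing on the table. Origin: centre of its underside.
Not all that is in view belongs to the job. What is shaped like the stand but red is not meant.

How it is judged:
On the way, in this order (a step that is already met when the one before it is completed fails the run):
1. the rake's tines are lightly on the bed in the heap's third (y of rake_foot in the frame of tray between 0.04 and 0.12 m and x of rake_foot in the frame of tray between -0.064 and 0.064 m and contact force between rake and tray above 0.5 N), for 0.2 s.
2. the tines are lightly on the bed in the middle third (y of rake_foot in the frame of tray between -0.04 and 0.04 m and x of rake_foot in the frame of tray between -0.064 and 0.064 m and contact force between rake and tray above 0.5 N), for 0.2 s.
3. the tines are lightly on the bed in the clear third (y of rake_foot in the frame of tray between -0.12 and -0.04 m and x of rake_foot in the frame of tray between -0.064 and 0.064 m and contact force between rake and tray above 0.5 N), for 0.2 s.
At the end, for the whole second after the job is handed in: each third of the tray's length holds at least two corks; all eight are in the tray, resting on the bed, lying flat (within 0.3 rad of level); the rake stands at rest in its stand, tine tips within 6 mm sideways and 8 mm in all of the seat, tilted under 0.2 rad ((((y of cork_1_mid in the frame of tray between 0.04 and 0.12 m and y of cork_2_mid in the frame of tray between 0.04 and 0.12 m) or (y of cork_1_mid in the frame of tray between 0.04 and 0.12 m and y of cork_3_mid in the frame of tray between 0.04 and 0.12 m) or (y of cork_1_mid in the frame of tray between 0.04 and 0.12 m and y of cork_4_mid in the frame of tray between 0.04 and 0.12 m) or (y of cork_1_mid in the frame of tray between 0.04 and 0.12 m and y of cork_5_mid in the frame of tray between 0.04 and 0.12 m) or (y of cork_1_mid in the frame of tray between 0.04 and 0.12 m and y of cork_6_mid in the frame of tray between 0.04 and 0.12 m) or (y of cork_1_mid in the frame of tray between 0.04 and 0.12 m and y of cork_7_mid in the frame of tray between 0.04 and 0.12 m) or (y of cork_1_mid in the frame of tray between 0.04 and 0.12 m and y of cork_8_mid in the frame of tray between 0.04 and 0.12 m) or (y of cork_2_mid in the frame of tray between 0.04 and 0.12 m and y of cork_3_mid in the frame of tray between 0.04 and 0.12 m) or (y of cork_2_mid in the frame of tray between 0.04 and 0.12 m and y of cork_4_mid in the frame of tray between 0.04 and 0.12 m) or (y of cork_2_mid in the frame of tray between 0.04 and 0.12 m and y of cork_5_mid in the frame of tray between 0.04 and 0.12 m) or (y of cork_2_mid in the frame of tray between 0.04 and 0.12 m and y of cork_6_mid in the frame of tray between 0.04 and 0.12 m) or (y of cork_2_mid in the frame of tray between 0.04 and 0.12 m and y of cork_7_mid in the frame of tray between 0.04 and 0.12 m) or (y of cork_2_mid in the frame of tray between 0.04 and 0.12 m and y of cork_8_mid in the frame of tray between 0.04 and 0.12 m) or (y of cork_3_mid in the frame of tray between 0.04 and 0.12 m and y of cork_4_mid in the frame of tray between 0.04 and 0.12 m)) or ((y of cork_3_mid in the frame of tray between 0.04 and 0.12 m and y of cork_5_mid in the frame of tray between 0.04 and 0.12 m) or (y of cork_3_mid in the frame of tray between 0.04 and 0.12 m and y of cork_6_mid in the frame of tray between 0.04 and 0.12 m) or (y of cork_3_mid in the frame of tray between 0.04 and 0.12 m and y of cork_7_mid in the frame of tray between 0.04 and 0.12 m) or (y of cork_3_mid in the frame of tray between 0.04 and 0.12 m and y of cork_8_mid in the frame of tray between 0.04 and 0.12 m) or (y of cork_4_mid in the frame of tray between 0.04 and 0.12 m and y of cork_5_mid in the frame of tray between 0.04 and 0.12 m) or (y of cork_4_mid in the frame of tray between 0.04 and 0.12 m and y of cork_6_mid in the frame of tray between 0.04 and 0.12 m) or (y of cork_4_mid in the frame of tray between 0.04 and 0.12 m and y of cork_7_mid in the frame of tray between 0.04 and 0.12 m) or (y of cork_4_mid in the frame of tray between 0.04 and 0.12 m and y of cork_8_mid in the frame of tray between 0.04 and 0.12 m) or (y of cork_5_mid in the frame of tray between 0.04 and 0.12 m and y of cork_6_mid in the frame of tray between 0.04 and 0.12 m) or (y of cork_5_mid in the frame of tray between 0.04 and 0.12 m and y of cork_7_mid in the frame of tray between 0.04 and 0.12 m) or (y of cork_5_mid in the frame of tray between 0.04 and 0.12 m and y of cork_8_mid in the frame of tray between 0.04 and 0.12 m) or (y of cork_6_mid in the frame of tray between 0.04 and 0.12 m and y of cork_7_mid in the frame of tray between 0.04 and 0.12 m) or (y of cork_6_mid in the frame of tray between 0.04 and 0.12 m and y of cork_8_mid in the frame of tray between 0.04 and 0.12 m) or (y of cork_7_mid in the frame of tray between 0.04 and 0.12 m and y of cork_8_mid in the frame of tray between 0.04 and 0.12 m))) and (((y of cork_1_mid in the frame of tray between -0.04 and 0.04 m and y of cork_2_mid in the frame of tray between -0.04 and 0.04 m) or (y of cork_1_mid in the frame of tray between -0.04 and 0.04 m and y of cork_3_mid in the frame of tray between -0.04 and 0.04 m) or (y of cork_1_mid in the frame of tray between -0.04 and 0.04 m and y of cork_4_mid in the frame of tray between -0.04 and 0.04 m) or (y of cork_1_mid in the frame of tray between -0.04 and 0.04 m and y of cork_5_mid in the frame of tray between -0.04 and 0.04 m) or (y of cork_1_mid in the frame of tray between -0.04 and 0.04 m and y of cork_6_mid in the frame of tray between -0.04 and 0.04 m) or (y of cork_1_mid in the frame of tray between -0.04 and 0.04 m and y of cork_7_mid in the frame of tray between -0.04 and 0.04 m) or (y of cork_1_mid in the frame of tray between -0.04 and 0.04 m and y of cork_8_mid in the frame of tray between -0.04 and 0.04 m) or (y of cork_2_mid in the frame of tray between -0.04 and 0.04 m and y of cork_3_mid in the frame of tray between -0.04 and 0.04 m) or (y of cork_2_mid in the frame of tray between -0.04 and 0.04 m and y of cork_4_mid in the frame of tray between -0.04 and 0.04 m) or (y of cork_2_mid in the frame of tray between -0.04 and 0.04 m and y of cork_5_mid in the frame of tray between -0.04 and 0.04 m) or (y of cork_2_mid in the frame of tray between -0.04 and 0.04 m and y of cork_6_mid in the frame of tray between -0.04 and 0.04 m) or (y of cork_2_mid in the frame of tray between -0.04 and 0.04 m and y of cork_7_mid in the frame of tray between -0.04 and 0.04 m) or (y of cork_2_mid in the frame of tray between -0.04 and 0.04 m and y of cork_8_mid in the frame of tray between -0.04 and 0.04 m) or (y of cork_3_mid in the frame of tray between -0.04 and 0.04 m and y of cork_4_mid in the frame of tray between -0.04 and 0.04 m)) or ((y of cork_3_mid in the frame of tray between -0.04 and 0.04 m and y of cork_5_mid in the frame of tray between -0.04 and 0.04 m) or (y of cork_3_mid in the frame of tray between -0.04 and 0.04 m and y of cork_6_mid in the frame of tray between -0.04 and 0.04 m) or (y of cork_3_mid in the frame of tray between -0.04 and 0.04 m and y of cork_7_mid in the frame of tray between -0.04 and 0.04 m) or (y of cork_3_mid in the frame of tray between -0.04 and 0.04 m and y of cork_8_mid in the frame of tray between -0.04 and 0.04 m) or (y of cork_4_mid in the frame of tray between -0.04 and 0.04 m and y of cork_5_mid in the frame of tray between -0.04 and 0.04 m) or (y of cork_4_mid in the frame of tray between -0.04 and 0.04 m and y of cork_6_mid in the frame of tray between -0.04 and 0.04 m) or (y of cork_4_mid in the frame of tray between -0.04 and 0.04 m and y of cork_7_mid in the frame of tray between -0.04 and 0.04 m) or (y of cork_4_mid in the frame of tray between -0.04 and 0.04 m and y of cork_8_mid in the frame of tray between -0.04 and 0.04 m) or (y of cork_5_mid in the frame of tray between -0.04 and 0.04 m and y of cork_6_mid in the frame of tray between -0.04 and 0.04 m) or (y of cork_5_mid in the frame of tray between -0.04 and 0.04 m and y of cork_7_mid in the frame of tray between -0.04 and 0.04 m) or (y of cork_5_mid in the frame of tray between -0.04 and 0.04 m and y of cork_8_mid in the frame of tray between -0.04 and 0.04 m) or (y of cork_6_mid in the frame of tray between -0.04 and 0.04 m and y of cork_7_mid in the frame of tray between -0.04 and 0.04 m) or (y of cork_6_mid in the frame of tray between -0.04 and 0.04 m and y of cork_8_mid in the frame of tray between -0.04 and 0.04 m) or (y of cork_7_mid in the frame of tray between -0.04 and 0.04 m and y of cork_8_mid in the frame of tray between -0.04 and 0.04 m))) and (((y of cork_1_mid in the frame of tray between -0.12 and -0.04 m and y of cork_2_mid in the frame of tray between -0.12 and -0.04 m) or (y of cork_1_mid in the frame of tray between -0.12 and -0.04 m and y of cork_3_mid in the frame of tray between -0.12 and -0.04 m) or (y of cork_1_mid in the frame of tray between -0.12 and -0.04 m and y of cork_4_mid in the frame of tray between -0.12 and -0.04 m) or (y of cork_1_mid in the frame of tray between -0.12 and -0.04 m and y of cork_5_mid in the frame of tray between -0.12 and -0.04 m) or (y of cork_1_mid in the frame of tray between -0.12 and -0.04 m and y of cork_6_mid in the frame of tray between -0.12 and -0.04 m) or (y of cork_1_mid in the frame of tray between -0.12 and -0.04 m and y of cork_7_mid in the frame of tray between -0.12 and -0.04 m) or (y of cork_1_mid in the frame of tray between -0.12 and -0.04 m and y of cork_8_mid in the frame of tray between -0.12 and -0.04 m) or (y of cork_2_mid in the frame of tray between -0.12 and -0.04 m and y of cork_3_mid in the frame of tray between -0.12 and -0.04 m) or (y of cork_2_mid in the frame of tray between -0.12 and -0.04 m and y of cork_4_mid in the frame of tray between -0.12 and -0.04 m) or (y of cork_2_mid in the frame of tray between -0.12 and -0.04 m and y of cork_5_mid in the frame of tray between -0.12 and -0.04 m) or (y of cork_2_mid in the frame of tray between -0.12 and -0.04 m and y of cork_6_mid in the frame of tray between -0.12 and -0.04 m) or (y of cork_2_mid in the frame of tray between -0.12 and -0.04 m and y of cork_7_mid in the frame of tray between -0.12 and -0.04 m) or (y of cork_2_mid in the frame of tray between -0.12 and -0.04 m and y of cork_8_mid in the frame of tray between -0.12 and -0.04 m) or (y of cork_3_mid in the frame of tray between -0.12 and -0.04 m and y of cork_4_mid in the frame of tray between -0.12 and -0.04 m)) or ((y of cork_3_mid in the frame of tray between -0.12 and -0.04 m and y of cork_5_mid in the frame of tray between -0.12 and -0.04 m) or (y of cork_3_mid in the frame of tray between -0.12 and -0.04 m and y of cork_6_mid in the frame of tray between -0.12 and -0.04 m) or (y of cork_3_mid in the frame of tray between -0.12 and -0.04 m and y of cork_7_mid in the frame of tray between -0.12 and -0.04 m) or (y of cork_3_mid in the frame of tray between -0.12 and -0.04 m and y of cork_8_mid in the frame of tray between -0.12 and -0.04 m) or (y of cork_4_mid in the frame of tray between -0.12 and -0.04 m and y of cork_5_mid in the frame of tray between -0.12 and -0.04 m) or (y of cork_4_mid in the frame of tray between -0.12 and -0.04 m and y of cork_6_mid in the frame of tray between -0.12 and -0.04 m) or (y of cork_4_mid in the frame of tray between -0.12 and -0.04 m and y of cork_7_mid in the frame of tray between -0.12 and -0.04 m) or (y of cork_4_mid in the frame of tray between -0.12 and -0.04 m and y of cork_8_mid in the frame of tray between -0.12 and -0.04 m) or (y of cork_5_mid in the frame of tray between -0.12 and -0.04 m and y of cork_6_mid in the frame of tray between -0.12 and -0.04 m) or (y of cork_5_mid in the frame of tray between -0.12 and -0.04 m and y of cork_7_mid in the frame of tray between -0.12 and -0.04 m) or (y of cork_5_mid in the frame of tray between -0.12 and -0.04 m and y of cork_8_mid in the frame of tray between -0.12 and -0.04 m) or (y of cork_6_mid in the frame of tray between -0.12 and -0.04 m and y of cork_7_mid in the frame of tray between -0.12 and -0.04 m) or (y of cork_6_mid in the frame of tray between -0.12 and -0.04 m and y of cork_8_mid in the frame of tray between -0.12 and -0.04 m) or (y of cork_7_mid in the frame of tray between -0.12 and -0.04 m and y of cork_8_mid in the frame of tray between -0.12 and -0.04 m))) and x of cork_1_mid in the frame of tray between -0.064 and 0.064 m and y of cork_1_mid in the frame of tray between -0.12 and 0.12 m and z of each of cork_1_mid, cork_2_mid, cork_3_mid, cork_4_mid, cork_5_mid, cork_6_mid, cork_7_mid, cork_8_mid in the frame of tray below 0.04 m and contact force between each of cork_1, cork_2, cork_3, cork_4, cork_5, cork_6, cork_7, cork_8 and tray above 0.01 N and angle between cork_1_mid's own y axis and vertical between 1.25 and 1.89 rad and linear speed of each of cork_1, cork_2, cork_3, cork_4, cork_5, cork_6, cork_7, cork_8, rake below 0.02 m/s and x of cork_2_mid in the frame of tray between -0.064 and 0.064 m and y of cork_2_mid in the frame of tray between -0.12 and 0.12 m and angle between cork_2_mid's own y axis and vertical between 1.25 and 1.89 rad and x of cork_3_mid in the frame of tray between -0.064 and 0.064 m and y of cork_3_mid in the frame of tray between -0.12 and 0.12 m and angle between cork_3_mid's own y axis and vertical between 1.25 and 1.89 rad and x of cork_4_mid in the frame of tray between -0.064 and 0.064 m and y of cork_4_mid in the frame of tray between -0.12 and 0.12 m and angle between cork_4_mid's own y axis and vertical between 1.25 and 1.89 rad and x of cork_5_mid in the frame of tray between -0.064 and 0.064 m and y of cork_5_mid in the frame of tray between -0.12 and 0.12 m and angle between cork_5_mid's own y axis and vertical between 1.25 and 1.89 rad and x of cork_6_mid in the frame of tray between -0.064 and 0.064 m and y of cork_6_mid in the frame of tray between -0.12 and 0.12 m and angle between cork_6_mid's own y axis and vertical between 1.25 and 1.89 rad and x of cork_7_mid in the frame of tray between -0.064 and 0.064 m and y of cork_7_mid in the frame of tray between -0.12 and 0.12 m and angle between cork_7_mid's own y axis and vertical between 1.25 and 1.89 rad and x of cork_8_mid in the frame of tray between -0.064 and 0.064 m and y of cork_8_mid in the frame of tray between -0.12 and 0.12 m and angle between cork_8_mid's own y axis and vertical between 1.25 and 1.89 rad and horizontal distance between rake_foot and stand_seat below 0.006 m and distance between rake_foot and stand_seat below 0.008 m and angle between rake's own z axis and vertical below 0.2 rad); the robot touches nothing.
It fails at once if the rake is pressed on the tray or bed with more than 8 N (contact force between rake and tray above 8 N).
It fails at once if a cork is handled with the gripper or arm instead of the rake (contact force between any of the fingers, the arm and cork_1 above 0.5 N or contact force between any of the fingers, the arm and cork_2 above 0.5 N or contact force between any of the fingers, the arm and cork_3 above 0.5 N or contact force between any of the fingers, the arm and cork_4 above 0.5 N or contact force between any of the fingers, the arm and cork_5 above 0.5 N or contact force between any of the fingers, the arm and cork_6 above 0.5 N or contact force between any of the fingers, the arm and cork_7 above 0.5 N or contact force between any of the fingers, the arm and cork_8 above 0.5 N).
It fails at once if a bystander is moved more than 20 mm (distance of any of beaker, dish, flask from where it was at the start of the episode above 0.02 m).
It also fails if it takes over 67 s, if anything falls off the work surface, if the arm or the gripper's body presses on something with over 40 N, if the wrist force passes 120 N, or if a joint passes its speed limit or range.

## Working session

There is one attempt and no reset: what is moved stays moved. The work goes in short steps, Python scripts to look and compute and a shell command to move; the robot and the scene stay as the last step left them, time stands still between calls to the robot, and variables do not carry over. Pictures are saved under pics/ and viewed, and the job is handed in when it is done.

```bash
ls -la; mkdir -p pics
python3 - <<'E'
from rig import *
import cv2,json
s=get_state();print(s);print(grasp_offset)
for n in ["scene","side","wrist"]:
    d=get_image(n);cv2.imwrite(f"pics/{n}0.png",d["color"])
    print(n,{k:(v.tolist() if hasattr(v,'tolist') else v) for k,v in d.items() if k!="color"})
E
```

```text
total 12
drwxr-xr-x  3 agent agent 4096 Dec  6 13:06 .
drwxr-xr-x 23 root  root  4096 Dec  6 13:06 ..
drwxr-xr-x  2 agent agent 4096 Dec  6 13:06 pics
{'clock': 0.0, 'qpos': array([ 9.79012098e-01,  2.76591795e-01,  1.50617522e+00, -5.58463193e-06,
        1.36071716e+00, -1.21034796e-01]), 'qd': array([-2.34847093e-04,  8.41486042e-05,  1.51421976e-03,  1.83138578e-04,
        1.20325835e-03, -8.62606741e-04]), 'effort': array([-1.23940867e-03, -4.16762531e+01, -2.45797652e+01, -5.43784372e-04,
        1.12820949e-02,  2.31171455e-06]), 'position': array([0.26047918, 0.51193946, 0.20562483]), 'ee_rot': array([-0.68698213,  0.68823693, -0.16513358,  0.16467052]), 'contact_force': array([ 0.08826448,  0.32072741, -0.32121143]), 'moment': array([ 0.05264322,  0.01866538, -0.03519644]), 'width': 0.0854991056935689}
0.0187
scene {'mtx': [[368.4021724670829, 0.0, 316.4000548020455], [0.0, 368.4021724670829, 201.030646139378], [0.0, 0.0, 1.0]], 'k1': 0.0007418082477973913, 'R': [[-0.7153459722857619, -0.6984220981235412, 0.022061568104921374], [-0.2967084100344671, 0.27501075014866083, -0.
[... 339 characters left out ...]
2959765825487467, -0.00818911729833464], [-0.15939651815001513, 0.5373104016982628, -0.82818493238437], [0.24952344391061307, -0.78974387924796, -0.5603950893158955]], 't': [0.5969085901022197, 0.15506589266898607, 1.4009018871460408]}
wrist {'mtx': [[329.9386014939818, 0.0, 322.6809620605013], [0.0, 329.9386014939818, 200.56208360176905], [0.0, 0.0, 1.0]], 'k1': -0.02151073075265, 'tool_from_camera': [[-0.0008868214088081914, 0.9539742880184365, 0.29988709766761323, -0.07702164583498361], [-0.00013787809667056998, -0.29988732938625906, 0.9539746174103411, -0.16738778049869857], [0.9999995972686279, 0.0008046572519366696, 0.0003974786630347046, -0.0005669815199736972], [0.0, 0.0, 0.0, 1.0]]}
```

View pics/scene0.png

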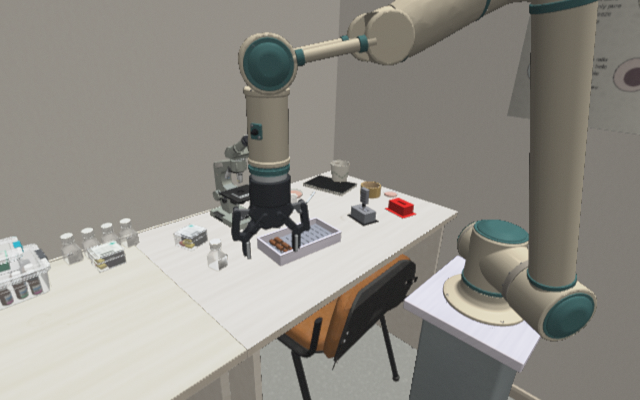

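View pics/side0.png

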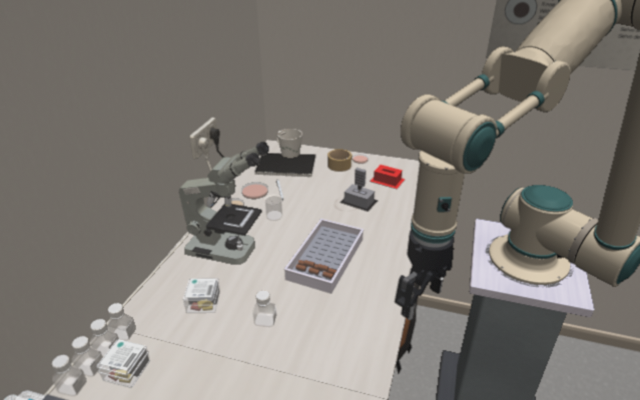

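View pics/wrist0.png

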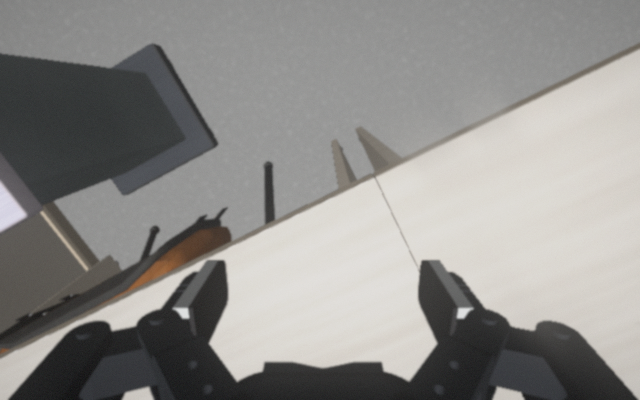

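```bash
cat > h.py <<'E'
import numpy as np,cv2
from rig import *
from scipy.spatial.transform import Rotation as Ro
def Rt(q): return Ro.from_quat(q,scalar_first=True).as_matrix()
def cam(name):
    s=get_state();d=get_image(name)
    if name=="wrist":
        T=np.array(d["tool_from_camera"]);Rw=Rt(s["ee_rot"]);p=s["position"]
        Rc=Rw@T[:3,:3];o=Rw@T[:3,3]+p
    else:
        Rc=np.array(d["R"]).T;o=-Rc@np.array(d["t"])
    return d,Rc,o
def ray(d,Rc,u,v):
    K=np.array(d["mtx"]);k=d["k1"]
    p=np.array([(u-K[0,2])/K[0,0],(v-K[1,2])/K[1,1]]);q=p.copy()
    for _ in range(10): q=p/(1+k*(q@q))
    r=Rc@np.array([q[0],q[1],1]);return r/np.linalg.norm(r)
def onplane(d,Rc,o,u,v,z):
    r=ray(d,Rc,u,v);return o+r*(z-o[2])/r[2]
def proj(d,Rc,o,X):
    K=np.array(d["mtx"]);c=Rc.T@(np.asarray(X)-o);q=c[:2]/c[2];q=q*(1+d["k1"]*(q@q))
    return q*[K[0,0],K[1,1]]+K[:2,2]
E
python3 - <<'E'
import cv2
im=cv2.imread("pics/side0.png")
cv2.imwrite("pics/s1.png",cv2.resize(im[140:340,250:420],None,fx=4,fy=4,interpolation=cv2.INTER_CUBIC)[:600*2][:, :])
a=cv2.resize(im[210:300,275:375],None,fx=6,fy=6,interpolation=cv2.INTER_CUBIC)
b=cv2.resize(im[150:215,330:415],None,fx=8,fy=8,interpolation=cv2.INTER_CUBIC)
cv2.imwrite("pics/a.png",a);cv2.imwrite("pics/b.png",b)
E
```

```text
(no output)
```

View pics/a.png

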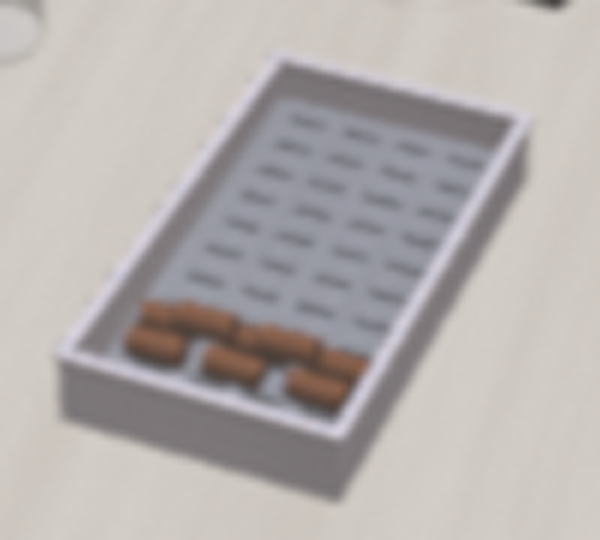

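View pics/b.png

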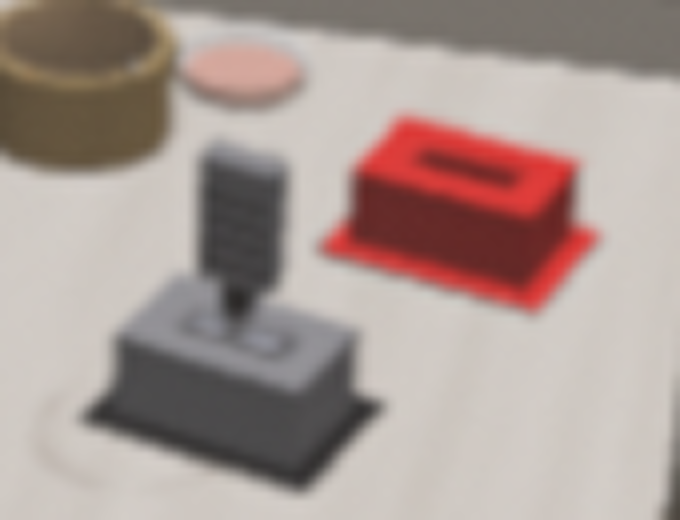

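Run:
```python
from h import *
d,Rc,o=cam("side");print(o)
def P(l,z,ox,oy,f):
    r=[]
    for u,v in l:
        X=onplane(d,Rc,o,ox+(u+.5)/f-.5,oy+(v+.5)/f-.5,z);r.append(X);print(X.round(4))
    return np.array(r)
print("tray rim");t=P([(280,57),(530,120),(342,440),(58,357)],.038,275,210,6)
print(t.mean(0),[np.linalg.norm(t[i]-t[i-1]).round(4) for i in range(4)])
v=(t[2]+t[3]-t[0]-t[1]);print("tray +y dir",v/np.linalg.norm(v),np.degrees(np.arctan2(v[1],v[0])))
print("stand foot");f=P([(80,417),(302,492),(385,402)],0,330,150,8)
print((f[0]+f[2])/2)
print("block top");b=P([(115,333),(302,393),(358,330),(180,277)],.042,330,150,8);print(b.mean(0),[np.linalg.norm(b[i]-b[i-1]).round(4) for i in range(4)])
v=b[1]-b[0]+b[2]-b[3];print("stand x ang",np.degrees(np.arctan2(v[1],v[0])))
print("handle top");P([(205,147),(287,158)],.126,330,150,8)
```

```text
[0.24530236 1.19970614 0.91836993]
tray rim
[0.5964 0.0361 0.038 ]
[0.4637 0.0515 0.038 ]
[0.4908 0.2959 0.038 ]
[0.6256 0.281  0.038 ]
[0.54411662 0.16612327 0.038     ] [np.float64(0.2467), np.float64(0.1336), np.float64(0.2459), np.float64(0.1357)]
tray +y dir [1.14188601e-01 9.93459090e-01 2.25394650e-16] 83.44317296046479
stand foot
[ 0.5815 -0.1261  0.    ]
[ 0.4814 -0.0991 -0.    ]
[ 0.4622 -0.1732 -0.    ]
[ 5.21825289e-01 -1.49682530e-01 -5.55111512e-17]
block top
[ 0.5683 -0.1293  0.042 ]
[ 0.4853 -0.1074  0.042 ]
[ 0.4733 -0.1597  0.042 ]
[ 0.5531 -0.1791  0.042 ]
[ 0.52001511 -0.14388736  0.042     ] [np.float64(0.0521), np.float64(0.0858), np.float64(0.0537), np.float64(0.0821)]
stand x ang 165.78330974020415
handle top
[ 0.5374 -0.1453  0.126 ]
[ 0.5041 -0.146   0.126 ]
```

```bash
cat >> h.py <<'E'
def goto(target,zang,down=True):
    """shift (cm, tool axes) and turn (8deg units) to reach TCP target with tool z at angle zang(deg)"""
    s=get_state();R=Rt(s["ee_rot"]);a=np.radians(zang)
    z=np.array([np.cos(a),np.sin(a),0]);y=np.array([0,0,-1.]);x=np.cross(y,z)
    Rn=np.stack([x,y,z],1)
    sh=R.T@(np.asarray(target)-s["position"])*100
    rv=Ro.from_matrix(R.T@Rn).as_rotvec()/np.radians(8)
    return sh.round(2),rv.round(2)
E
python3 - <<'E'
from h import *
s=get_state();R=Rt(s["ee_rot"]);print(R.round(3),np.degrees(np.arctan2(R[1,2],R[0,2])))
for z in (75.8,255.8,83.4,263.4):print(z,goto([.544,.16,.26],z),goto([.520,-.145,.2],z))
E
```

```text
[[ 0.891 -0.001  0.454]
 [-0.454 -0.001  0.891]
 [-0.    -1.    -0.001]] 63.02730428944073
75.8 (array([ 41.23,  -5.39, -18.54]), array([ 0.01, -1.6 , -0.  ])) (array([ 52.92,   0.64, -46.8 ]), array([ 0.01, -1.6 , -0.  ]))
255.8 (array([ 41.23,  -5.39, -18.54]), array([0.00e+00, 2.09e+01, 1.00e-02])) (array([ 52.92,   0.64, -46.8 ]), array([0.00e+00, 2.09e+01, 1.00e-02]))
83.4 (array([ 41.23,  -5.39, -18.54]), array([ 0.01, -2.55, -0.  ])) (array([ 52.92,   0.64, -46.8 ]), array([ 0.01, -2.55, -0.  ]))
263.4 (array([ 41.23,  -5.39, -18.54]), array([0.000e+00, 1.995e+01, 1.000e-02])) (array([ 52.92,   0.64, -46.8 ]), array([0.000e+00, 1.995e+01, 1.000e-02]))
```

```bash
python3 -c "
from h import *
print(goto([.50,.15,.28],76))"
python3 -m jog '[0,4,-1,-1.6,0,-0.2,0, 0,8,-2,-3.6,0,-0.4,0, 0,13,-4,-6,0,-0.6,0, 0,18,-6,-8,0,-0.8,0, 0,23,-7,-11,0,-1,0, 0,28,-7.4,-13.5,0,-1.2,0, 0,33,-7.4,-15.5,0,-1.4,0, 0,36,-7.4,-17,0,-1.6,0, 0,37.8,-7.4,-17.8,0,-1.6,0, 0,38.1,-7.4,-21.1,0,-1.6,0, 0,38.1,-7.4,-21.1,0,-1.6,0]'
python3 - <<'E'
from h import *
s=get_state();print(s["position"],s["clock"])
d,Rc,o=cam("wrist");cv2.imwrite("pics/w1.png",d["color"])
E
```

```text
(array([ 37.76,  -7.38, -21.43]), array([ 0.01, -1.62, -0.  ]))
clock: 1.58
position: [0.5038, 0.1507, 0.2805]
ee_rot: [-0.702, 0.702, -0.088, 0.088]
contact_force: [-0.2, 0.8, -0.3]
width: 0.0853
[0.50379462 0.15071513 0.28050891] 1.575
```

View pics/w1.png

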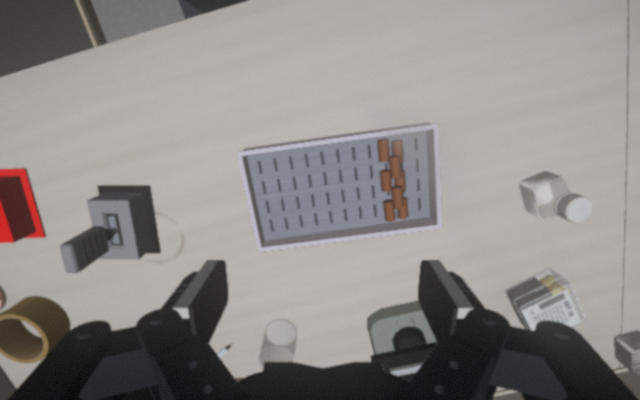

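Run:
```python
import cv2
im=cv2.imread("pics/w1.png")
a=cv2.resize(im[115:255,235:445],None,fx=3.8,fy=3.8,interpolation=cv2.INTER_CUBIC);cv2.imwrite("pics/a1.png",a)
b=cv2.resize(im[170:280,50:170],None,fx=5,fy=5,interpolation=cv2.INTER_CUBIC);cv2.imwrite("pics/b1.png",b)
```

```text
(no output)
```

View pics/a1.png

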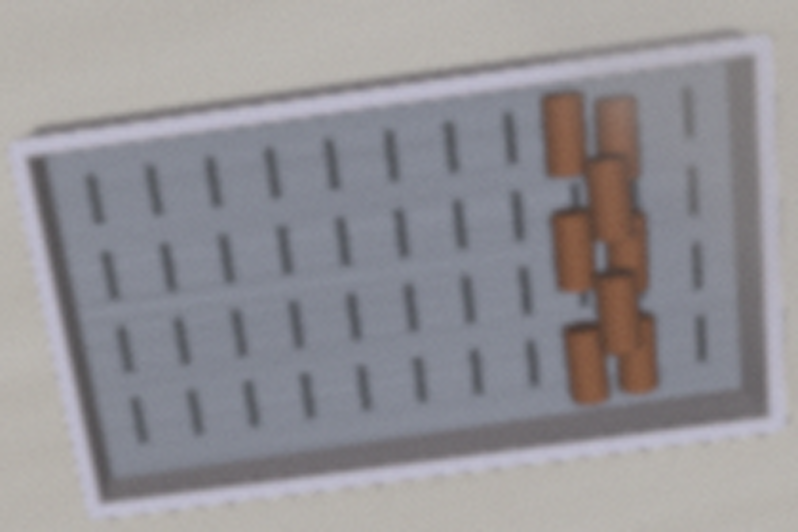

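View pics/b1.png

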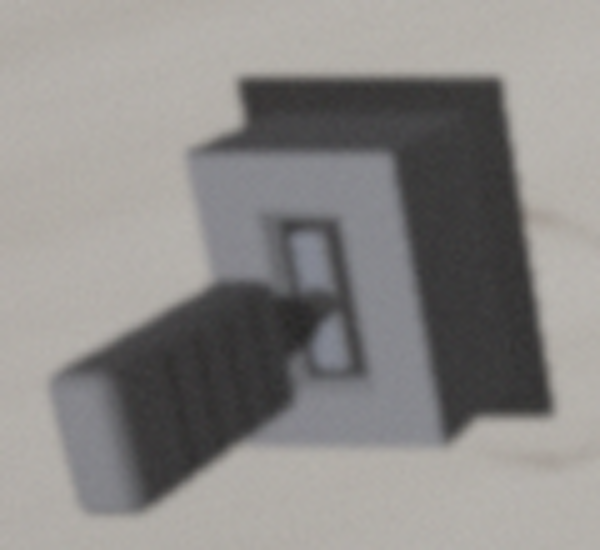

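Run:
```python
from h import *
d,Rc,o=cam("wrist")
def P(l,z,ox,oy,f):
    r=[]
    for u,v in l:
        X=onplane(d,Rc,o,ox+(u+.5)/f-.5,oy+(v+.5)/f-.5,z);r.append(X)
    r=np.array(r);print(r[:,:2].round(4).tolist(),r.mean(0).round(4),[np.linalg.norm(r[i]-r[i-1]).round(4) for i in range(len(r))]);return r
t=P([(12,142),(772,35),(785,425),(92,515)],.038,235,115,3.8)
v=t[1]+t[2]-t[0]-t[3];ang=np.degrees(np.arctan2(v[1],v[0]));print("tray y ang",ang)
a=np.radians(ang);ty=np.array([np.cos(a),np.sin(a)]);tx=np.array([ty[1],-ty[0]]);c=t.mean(0)[:2]
print("c",c,tx,ty)
for (u,v),z in [((565,135),.018),((618,135),.018),((572,250),.018),((632,253),.018),((587,365),.018),((638,353),.018),((608,200),.031),((616,312),.031)]:
    X=onplane(d,Rc,o,235+(u+.5)/3.8-.5,115+(v+.5)/3.8-.5,z)[:2]-c
    print("cork",(X@tx*1000).round(1),(X@ty*1000).round(1))
print("stand top");b=P([(190,150),(397,150),(447,443)],.042,50,170,5);print((b[0]+b[2])/2);v=b[2]-b[1];print(np.degrees(np.arctan2(v[1],v[0])))
v=b[1]-b[0];print(np.degrees(np.arctan2(v[1],v[0])))
print("pocket");p=P([(262,215),(338,215),(372,378)],.042,50,170,5);print((p[0]+p[2])/2)
print("foot");b=P([(240,78),(502,78),(552,412)],0,50,170,5);print((b[0]+b[2])/2);v=b[2]-b[1];print(np.degrees(np.arctan2(v[1],v[0])))
print("handle top");P([(52,383),(103,370),(147,510),(85,514)],.126,50,170,5)
```

```text
[[0.4669, 0.0519], [0.4938, 0.2989], [0.6286, 0.284], [0.6019, 0.0368]] [0.5478 0.1679 0.038 ] [np.float64(0.1359), np.float64(0.2485), np.float64(0.1357), np.float64(0.2487)]
tray y ang 83.81295394334923
c [0.54779485 0.16790826] [ 0.99417536 -0.10777459] [0.10777459 0.99417536]
cork -41.4 59.0
cork -38.9 77.1
cork -0.5 58.0
cork 3.6 79.0
cork 43.2 59.9
cork 41.2 78.6
cork -19.7 69.5
cork 20.2 69.3
stand top
[[0.4768, -0.1572], [0.4902, -0.1041], [0.5717, -0.1259]] [ 0.5129 -0.1291  0.042 ] [np.float64(0.1), np.float64(0.0548), np.float64(0.0844)]
[ 0.52426862 -0.14158014  0.042     ]
-14.982253107908775
75.79776064227104
pocket
[[0.498, -0.1466], [0.503, -0.1269], [0.5486, -0.1379]] [ 0.5165 -0.1371  0.042 ] [np.float64(0.0513), np.float64(0.0204), np.float64(0.047)]
[ 0.52327979 -0.14226418  0.042     ]
foot
[[0.4657, -0.1674], [0.4842, -0.0945], [0.5846, -0.1212]] [ 0.5115 -0.1277  0.    ] [np.float64(0.1276), np.float64(0.0752), np.float64(0.1039)]
[ 0.52512035 -0.14429393  0.        ]
-14.890291410407919
handle top
[[0.508, -0.1434], [0.5079, -0.1309], [0.5414, -0.1373], [0.5389, -0.1516]] [ 0.524  -0.1408  0.126 ] [np.float64(0.032), np.float64(0.0125), np.float64(0.0341), np.float64(0.0145)]
```

```bash
python3 -c "
from h import *
print(goto([.523,-.142,.21],75.2))"
```

```text
(array([  9.  ,   7.03, -28.09]), array([-0.01,  0.08,  0.  ]))
```

```bash
python3 -m jog '[0,2,1.5,-5.5,0,0,0, 0,4,3.2,-11,0,0,0, 0,6,5,-17,0,0,0, 0,7.6,6.3,-22.5,0,0,0, 0,8.6,7,-26.5,0,0.1,0, 0,9,7,-28.1,0,0.1,0, 0,9,7,-28.1,0,0.1,0]'
python3 - <<'E'
from h import *
d,Rc,o=cam("wrist");cv2.imwrite("pics/w2.png",d["color"]);print(get_state()["position"])
E
```

```text
clock: 2.55
position: [0.5238, -0.1425, 0.2106]
ee_rot: [0.701, -0.701, 0.092, -0.092]
contact_force: [0.1, 0.2, 0.7]
width: 0.0855
[ 0.52365056 -0.14161374  0.21079534]
```

View pics/w2.png

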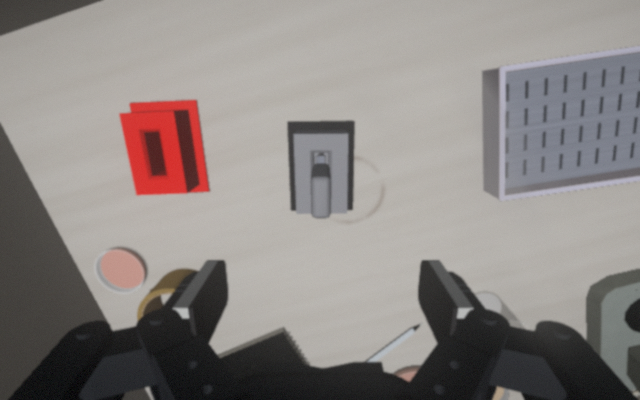

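Run:
```python
from h import *
d,Rc,o=cam("wrist")
im=d["color"];cv2.imwrite("pics/c2.png",cv2.resize(im[110:230,270:370],None,fx=5,fy=5,interpolation=cv2.INTER_CUBIC))
```

```text
(no output)
```

View pics/c2.png

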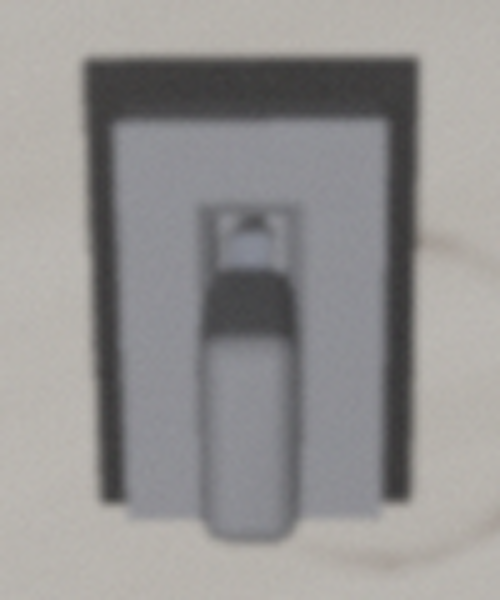

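Run:
```python
from h import *
d,Rc,o=cam("wrist")
def P(l,z,ox,oy,f):
    r=np.array([onplane(d,Rc,o,ox+(u+.5)/f-.5,oy+(v+.5)/f-.5,z) for u,v in l])
    print(r[:,:2].round(4).tolist(),r.mean(0).round(4),[np.linalg.norm(r[i]-r[i-1]).round(4) for i in range(len(r))]);return r
b=P([(113,120),(390,120),(382,519),(125,519)],.042,270,110,5);v=b[2]+b[3]-b[0]-b[1];print(np.degrees(np.arctan2(v[1],v[0])))
b=P([(84,58),(418,58),(410,500),(102,500)],0,270,110,5);v=b[2]+b[3]-b[0]-b[1];print(np.degrees(np.arctan2(v[1],v[0])))
b=P([(203,337),(296,337),(296,541),(205,541)],.126,270,110,5);v=b[2]+b[3]-b[0]-b[1];print(np.degrees(np.arctan2(v[1],v[0])))
print(goto([.5235,-.142,.077],75.2))
```

```text
[[0.4752, -0.1602], [0.4894, -0.1064], [0.5718, -0.128], [0.5575, -0.1818]] [ 0.5235 -0.1441  0.042 ] [np.float64(0.0851), np.float64(0.0557), np.float64(0.0851), np.float64(0.0556)]
-14.696284319209793
[[0.4636, -0.1674], [0.4828, -0.0952], [0.5841, -0.1211], [0.565, -0.1933]] [ 0.5239 -0.1442  0.    ] [np.float64(0.1046), np.float64(0.0747), np.float64(0.1046), np.float64(0.0747)]
-14.327653131255296
[[0.5044, -0.1465], [0.5081, -0.1324], [0.5412, -0.141], [0.5373, -0.1553]] [ 0.5228 -0.1438  0.126 ] [np.float64(0.0341), np.float64(0.0146), np.float64(0.0341), np.float64(0.0148)]
-14.73596114301253
(array([ 1.000e-02,  1.339e+01, -1.000e-01]), array([-0.01, -0.01,  0.  ]))
```

```bash
python3 -m jog '[0,0,3,-0.2,0,0,0, 0,0,7,-0.3,0,0,0, 0,0,11,-0.3,0,0,0, 0,0,13,-0.3,0,0,0, 0,0,13.4,-0.3,0,0,0, 0,0,13.4,-0.3,0,0,0]' 60
python3 -m jog '[255,0,0,0,0,0,0, 255,0,0,0,0,0,0, 255,0,0,0,0,0,0, 255,0,0,0,0,0,0, 255,0,0,0,0,0,0, 255,0,0,0,0,0,0]' 60
python3 - <<'E'
from h import *
s=get_state();print(s["position"],s["width"],s["contact_force"],Rt(s["ee_rot"]).round(3))
E
```

```text
clock: 3.45
position: [0.5231, -0.1451, 0.0773]
ee_rot: [-0.701, 0.701, -0.091, 0.092]
contact_force: [0.2, -0.1, -0.7]
width: 0.0856
clock: 4.2
position: [0.5225, -0.1461, 0.0766]
ee_rot: [-0.701, 0.701, -0.092, 0.092]
contact_force: [0.4, -1.3, 0.9]
width: 0.0145
[ 0.52245674 -0.14605362  0.07661375] 0.014543846164660793 [ 0.4172816  -1.3321774   0.87082831] [[ 0.966  0.     0.258]
 [-0.258 -0.     0.966]
 [ 0.    -1.    -0.   ]]
```

```bash
python3 -m jog '[255,0,-1,0,0,0,0, 255,0,-3,0,0,0,0, 255,0,-6,0,0,0,0, 255,0,-9,0,0,0,0, 255,0,-11,0,0,0,0, 255,0,-11,0,0,0,0]' 60
python3 - <<'E'
from h import *
s=get_state();print(s["position"],s["width"],s["contact_force"])
d,Rc,o=cam("wrist");cv2.imwrite("pics/w3.png",d["color"])
s=get_state();print(s["contact_force"])
d,Rc,o=cam("side");cv2.imwrite("pics/s3.png",cv2.resize(d["color"][110:260,300:460],None,fx=4,fy=4))
s=get_state();print(s["contact_force"],s["moment"])
# tray target behind heap lane x=+40: y=+105
c=np.array([.547,.167]);a=np.radians(83.7);ty=np.array([np.cos(a),np.sin(a)]);tx=np.array([ty[1],-ty[0]])
for x,y in ((41,104),(41,-90)):
    p=c+tx*x/1000+ty*y/1000;print(p,goto([p[0],p[1],.187],83.7))
E
```

```text
clock: 4.95
position: [0.5234, -0.146, 0.1883]
ee_rot: [-0.701, 0.701, -0.091, 0.093]
contact_force: [-0.3, 0.6, -1.7]
width: 0.0147
[ 0.52335952 -0.14599118  0.18828496] 0.014737462128188888 [-0.34580475  0.5723973  -1.67298403]
[-0.02829969  0.76015712 -1.53485665]
[-0.06257528  0.67878618 -1.07476391] [-0.01705845 -0.01157953 -0.01387166]
[0.59916477 0.26587283] (array([-3.15, -0.08, 41.73]), array([-0.  , -1.08, -0.01]))
[0.57787631 0.07304441] (array([-0.23, -0.09, 22.56]), array([-0.  , -1.08, -0.01]))
```

View pics/s3.png

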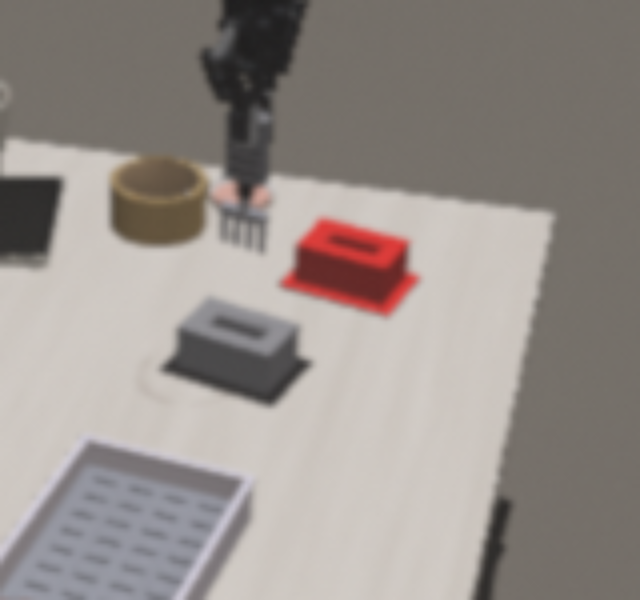

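View pics/w3.png

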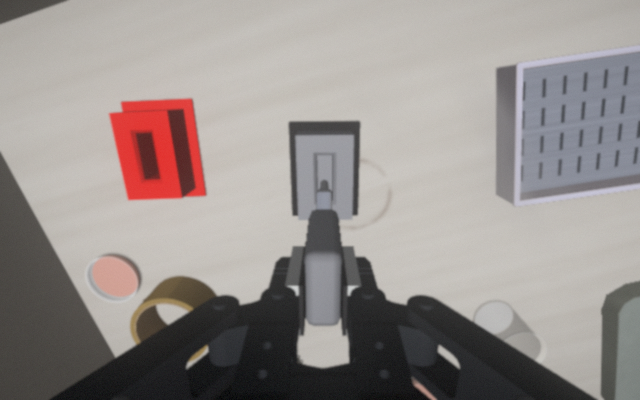

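```bash
python3 -m jog '[255,-0.3,0,4,0,-0.1,0, 255,-0.8,0,10,0,-0.3,0, 255,-1.2,0,16,0,-0.5,0, 255,-1.6,0,22,0,-0.7,0, 255,-2,0,28,0,-0.9,0, 255,-2.5,0,33.5,0,-1.1,0, 255,-3,0,38,0,-1.1,0, 255,-3.2,0,41,0,-1.1,0, 255,-3.2,0,41.7,0,-1.1,0, 255,-3.2,0,41.7,0,-1.1,0]' 60
python3 - <<'E'
from h import *
s=get_state();print(s["position"],s["width"],s["contact_force"],Rt(s["ee_rot"]).round(3))
d,Rc,o=cam("wrist");cv2.imwrite("pics/w4.png",d["color"])
d,Rc,o=cam("side");cv2.imwrite("pics/s4.png",cv2.resize(d["color"][200:320,250:400],None,fx=5,fy=5))
E
```

```text
clock: 6.3
position: [0.5986, 0.2647, 0.1852]
ee_rot: [-0.706, 0.707, -0.039, 0.037]
contact_force: [-0.3, -0.6, -0.9]
width: 0.0152
[0.59855018 0.26472058 0.18522733] 0.015221639789410477 [-0.2503805  -0.60895925 -0.91066546] [[ 0.994 -0.002  0.107]
 [-0.107 -0.002  0.994]
 [-0.002 -1.    -0.002]]
```

View pics/s4.png

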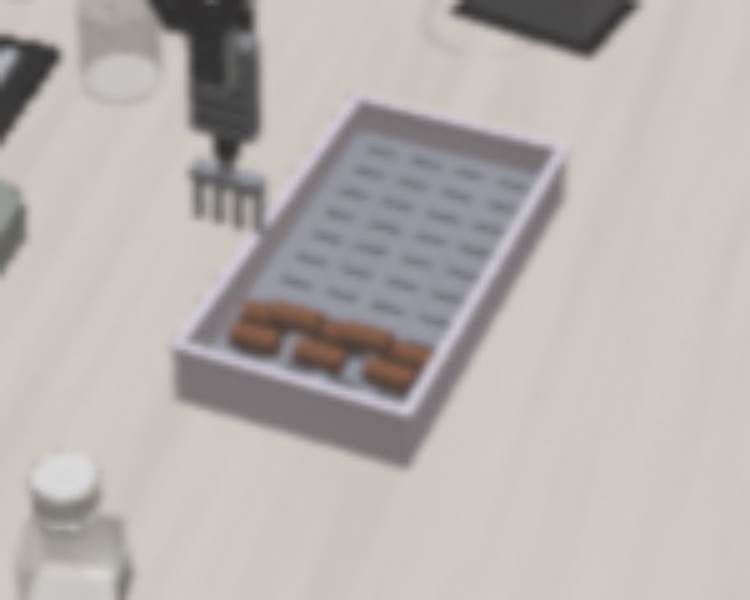

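View pics/w4.png

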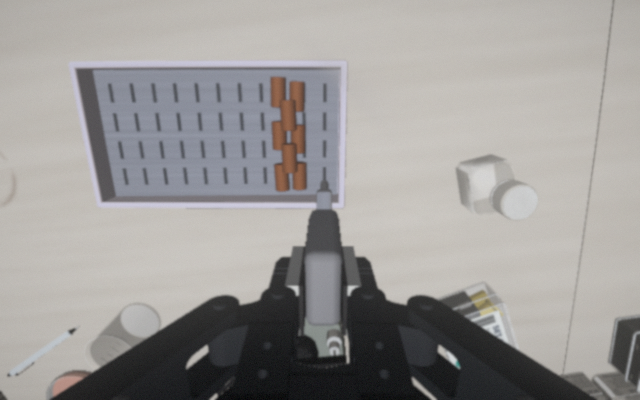

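Run:
```python
from h import *
d,Rc,o=cam("side")
f=lambda u,v,z:onplane(d,Rc,o,250+(u+.5)/5-.5,200+(v+.5)/5-.5,z)
print("foot side",f(228,222,.1146),get_state()["position"])
t=np.array([f(*p,.038) for p in [(358,98),(567,150),(408,415),(175,345)]]);print(t.mean(0))
d,Rc,o=cam("wrist")
f=lambda u,v,z:onplane(d,Rc,o,u,v,z)
t=np.array([f(*p,.038) for p in [(69,62),(347,61),(344,208),(99,207)]]);print(t.round(4).tolist(),t.mean(0));v=t[1]+t[2]-t[0]-t[3];print(np.degrees(np.arctan2(v[1],v[0])))
print("mid between tine/bar end pix",f(324,185,.1146))
```

```text
foot side [0.59891416 0.26182652 0.1146    ] [0.59892732 0.26379837 0.18629586]
[0.54430451 0.1655521  0.038     ]
[[0.4661, 0.048, 0.038], [0.4938, 0.2965, 0.038], [0.6308, 0.2815, 0.038], [0.603, 0.0334, 0.038]] [0.54843048 0.16487133 0.038     ]
83.61143027206036
mid between tine/bar end pix [0.58478935 0.26595635 0.1146    ]
```

```bash
python3 -m jog '[255,-0.2,2,0.1,0,0,0, 255,-0.2,5,0.1,0,0,0, 255,-0.2,8,0.1,0,0,0, 255,-0.2,9.4,0.1,0,0,0, 255,-0.2,9.7,0.1,0,0,0, 255,-0.2,9.7,0.1,0,0,0]'
python3 - <<'E'
from h import *
for i in range(4):
    s=get_state();print(s["position"],s["contact_force"]);
    d,Rc,o=cam("side")
cv2.imwrite("pics/s5.png",cv2.resize(d["color"][200:320,250:400],None,fx=5,fy=5))
E
```

```text
clock: 7.25
position: [0.5981, 0.2665, 0.0905]
ee_rot: [0.706, -0.706, 0.038, -0.039]
contact_force: [-0.6, 0.0, -2.8]
width: 0.0153
[0.59811922 0.26651606 0.09047718] [-0.63957171  0.01424575 -2.76377415]
[0.59829064 0.26671038 0.0908262 ] [ 0.86273413  0.8197019  -0.77311158]
[0.59827937 0.26677682 0.09088376] [ 0.2514177  -0.23632747 -1.86285374]
[0.59819691 0.26678865 0.09087349] [ 0.18160579 -0.30143019 -1.44194161]
```

View pics/s5.png

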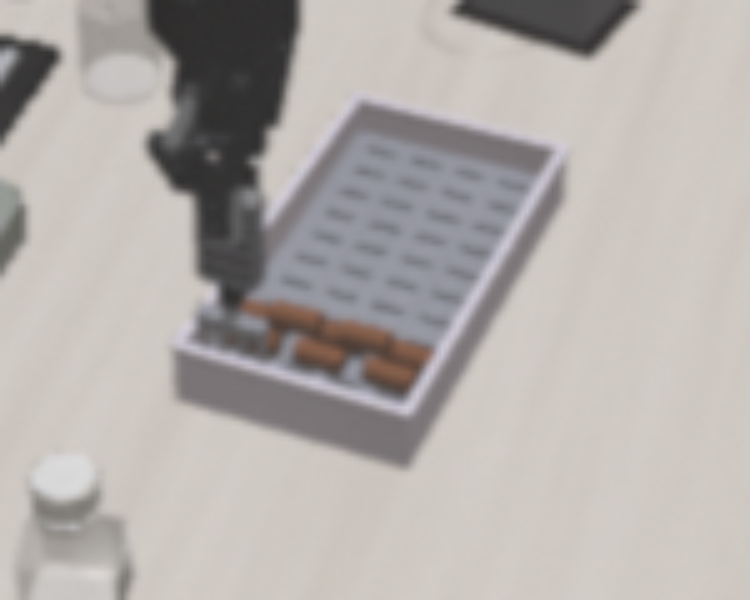

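```bash
cat > f.py <<'E'
from h import *
def rd(n=5):
    P=[];F=[]
    for i in range(n):
        s=get_state();P.append(s["position"]);F.append(s["contact_force"]);get_image("side")
    p=np.mean(P,0);print("t%.2f"%s["clock"],"pos",(p*1000).round(1),"F",np.mean(F,0).round(2),"sd",np.std(F,0).round(2),"w",round(s["width"],4))
    c=np.array([.546,.166]);a=np.radians(83.65);ty=np.array([np.cos(a),np.sin(a)]);tx=np.array([ty[1],-ty[0]])
    q=p[:2]-c;print("tray xy mm",(q@tx*1000).round(1),(q@ty*1000).round(1));return p
if __name__=="__main__": rd()
E
python3 -m jog '[255,0,0.5,0,0,0,0, 255,0,0.9,0,0,0,0, 255,0,0.9,0,0,0,0]'; python3 f.py
python3 -m jog '[255,0,0.1,0,0,0,0, 255,0,0.1,0,0,0,0]'; python3 f.py
```

```text
clock: 7.82
position: [0.5968, 0.2664, 0.0798]
ee_rot: [-0.706, 0.706, -0.039, 0.038]
contact_force: [-0.8, 0.8, -1.5]
width: 0.0146
t8.03 pos [597.2 266.5  80.3] F [ 0.08  0.76 -1.59] sd [0.49 0.44 0.55] w 0.0144
tray xy mm 39.8 105.6
clock: 8.32
position: [0.5973, 0.2665, 0.0795]
ee_rot: [0.706, -0.706, 0.038, -0.038]
contact_force: [-0.2, -0.3, -0.6]
width: 0.0148
t8.53 pos [597.3 266.6  79.5] F [ 0.1  -0.13 -1.52] sd [0.36 0.35 0.51] w 0.0149
tray xy mm 39.9 105.6
```

```bash
python3 -m jog '[255,0,0.1,0,0,0,0, 255,0,0.1,0,0,0,0]'|grep force; python3 f.py
python3 -m jog '[255,0,0.1,0,0,0,0, 255,0,0.1,0,0,0,0]'|grep force; python3 f.py
```

```text
contact_force: [-0.2, 0.3, -0.7]
t9.03 pos [597.5 266.6  78.7] F [ 0.28  0.15 -0.63] sd [0.37 0.47 0.28] w 0.0151
tray xy mm 40.0 105.7
contact_force: [-0.5, -0.3, 2.2]
t9.53 pos [597.5 266.6  77.8] F [-0.56  0.13  1.75] sd [0.51 0.31 0.41] w 0.0144
tray xy mm 40.0 105.7
```

```bash
python3 -m jog '[255,0,-0.02,-0.5,0,0,0, 255,0,-0.05,-1,0,0,0, 255,0,-0.07,-1.4,0,0,0, 255,0,-0.07,-1.5,0,0,0, 255,0,-0.07,-1.5,0,0,0]'; python3 f.py
```

```text
clock: 10.2
position: [0.5958, 0.2513, 0.0783]
ee_rot: [-0.706, 0.706, -0.038, 0.038]
contact_force: [0.2, 1.3, 2.3]
width: 0.0147
t10.40 pos [595.8 251.4  78.3] F [0.37 1.63 1.76] sd [0.5  0.48 0.4 ] w 0.0146
tray xy mm 40.1 90.4
```

```bash
python3 -m jog '[255,0,-0.02,-0.5,0,0,0, 255,0,-0.03,-1,0,0,0, 255,0,-0.05,-1.5,0,0,0, 255,0,-0.07,-2,0,0,0, 255,0,-0.08,-2.5,0,0,0, 255,0,-0.08,-2.5,0,0,0]'; python3 f.py
python3 - <<'E'
from h import *
d,Rc,o=cam("side");cv2.imwrite("pics/s6.png",cv2.resize(d["color"][200:320,250:400],None,fx=5,fy=5))
d,Rc,o=cam("wrist");cv2.imwrite("pics/w6.png",d["color"])
E
```

```text
clock: 11.2
position: [0.5929, 0.2256, 0.0791]
ee_rot: [-0.706, 0.707, -0.038, 0.038]
contact_force: [0.4, 1.2, 1.8]
width: 0.0145
t11.40 pos [592.9 225.7  79. ] F [0.44 0.28 2.38] sd [0.25 0.71 0.43] w 0.0149
tray xy mm 40.0 64.5
```

View pics/s6.png

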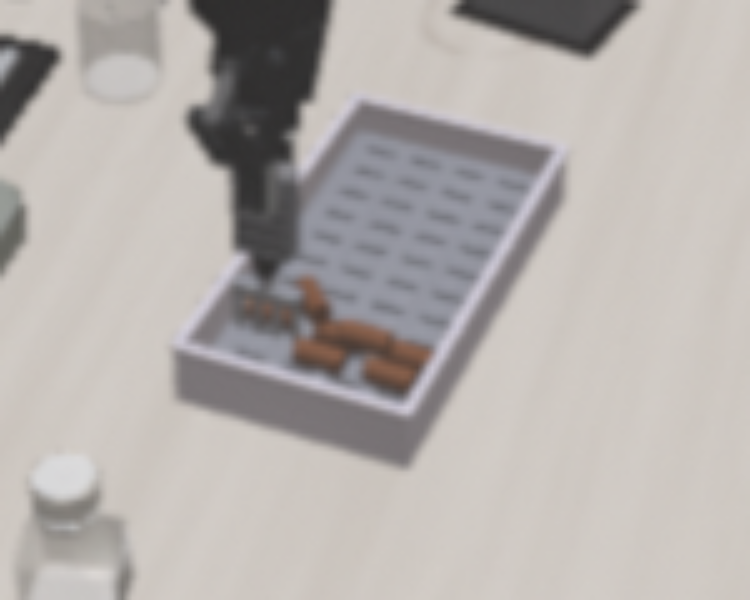

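View pics/w6.png

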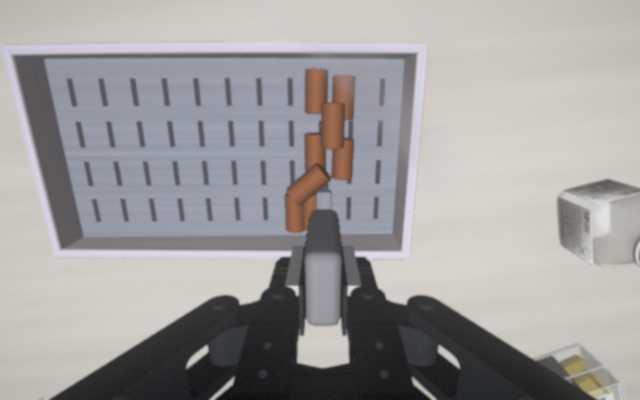

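```bash
python3 -m jog '[255,0,-0.03,-0.5,0,0,0, 255,0,-0.05,-1,0,0,0, 255,0,-0.07,-1.5,0,0,0, 255,0,-0.09,-2,0,0,0, 255,0,-0.11,-2.5,0,0,0, 255,0,-0.13,-3,0,0,0, 255,0,-0.13,-3,0,0,0]'; python3 f.py
python3 - <<'E'
from h import *
d,Rc,o=cam("wrist");cv2.imwrite("pics/w7.png",d["color"])
E
```

```text
clock: 12.42
position: [0.5896, 0.1958, 0.0803]
ee_rot: [-0.706, 0.707, -0.038, 0.038]
contact_force: [0.9, 0.6, 1.7]
width: 0.0149
t12.62 pos [589.6 195.9  80.2] F [0.48 0.13 2.09] sd [0.34 0.8  0.42] w 0.0147
tray xy mm 40.0 34.5
```

View pics/w7.png

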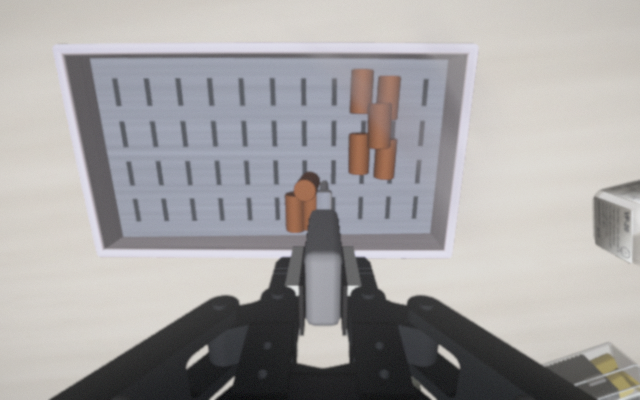

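```bash
python3 -m jog '[255,0,-0.02,-0.5,0,0,0, 255,0,-0.04,-1,0,0,0, 255,0,-0.07,-1.7,0,0,0, 255,0,-0.1,-2.4,0,0,0, 255,0,-0.12,-3.1,0,0,0, 255,0,-0.15,-3.8,0,0,0, 255,0,-0.17,-4.4,0,0,0, 255,0,-0.18,-4.6,0,0,0, 255,0,-0.18,-4.6,0,0,0]'; python3 f.py
python3 - <<'E'
from h import *
d,Rc,o=cam("wrist");cv2.imwrite("pics/w8.png",d["color"])
d,Rc,o=cam("side");cv2.imwrite("pics/s8.png",cv2.resize(d["color"][200:320,250:400],None,fx=5,fy=5))
E
```

```text
clock: 13.85
position: [0.5847, 0.1505, 0.0821]
ee_rot: [-0.706, 0.706, -0.038, 0.038]
contact_force: [0.8, 2.1, 2.5]
width: 0.015
t14.05 pos [584.7 150.6  82.1] F [0.5  1.33 2.33] sd [0.68 0.47 0.15] w 0.0147
tray xy mm 40.2 -11.0
```

View pics/w8.png

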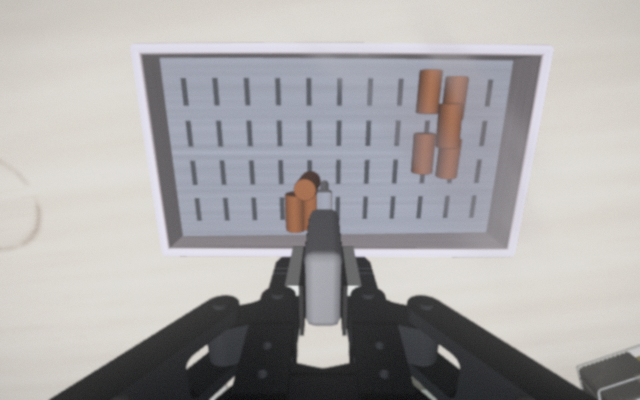

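View pics/s8.png

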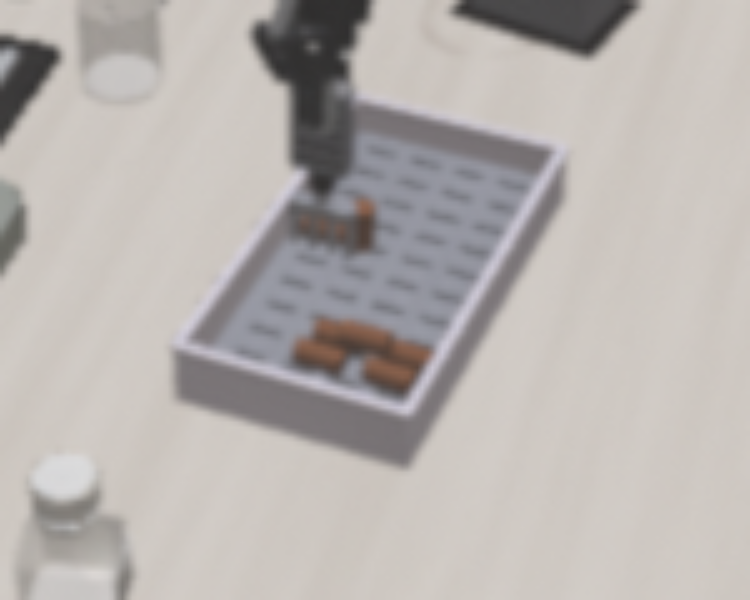

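```bash
python3 -m jog '[255,0,-0.02,-0.5,0,0,0, 255,0,-0.05,-1.2,0,0,0, 255,0,-0.08,-1.9,0,0,0, 255,0,-0.11,-2.6,0,0,0, 255,0,-0.14,-3.3,0,0,0, 255,0,-0.17,-4,0,0,0, 255,0,-0.2,-4.7,0,0,0, 255,0,-0.22,-5.2,0,0,0, 255,0,-0.22,-5.2,0,0,0]'; python3 f.py
python3 - <<'E'
from h import *
d,Rc,o=cam("wrist");cv2.imwrite("pics/w9.png",d["color"])
d,Rc,o=cam("side");cv2.imwrite("pics/s9.png",cv2.resize(d["color"][200:320,250:400],None,fx=5,fy=5))
E
```

```text
clock: 15.32
position: [0.579, 0.0983, 0.0843]
ee_rot: [-0.705, 0.707, -0.038, 0.038]
contact_force: [0.3, -0.2, 2.6]
width: 0.0152
t15.53 pos [579.   98.5  84.2] F [-0.04 -0.3   2.16] sd [0.49 0.78 0.27] w 0.0145
tray xy mm 40.3 -63.5
```

View pics/w9.png

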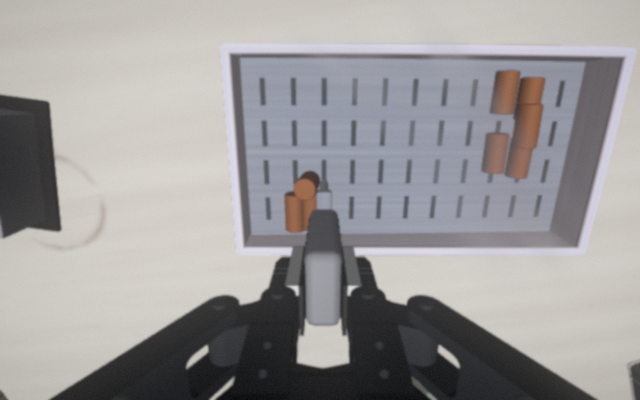

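View pics/s9.png

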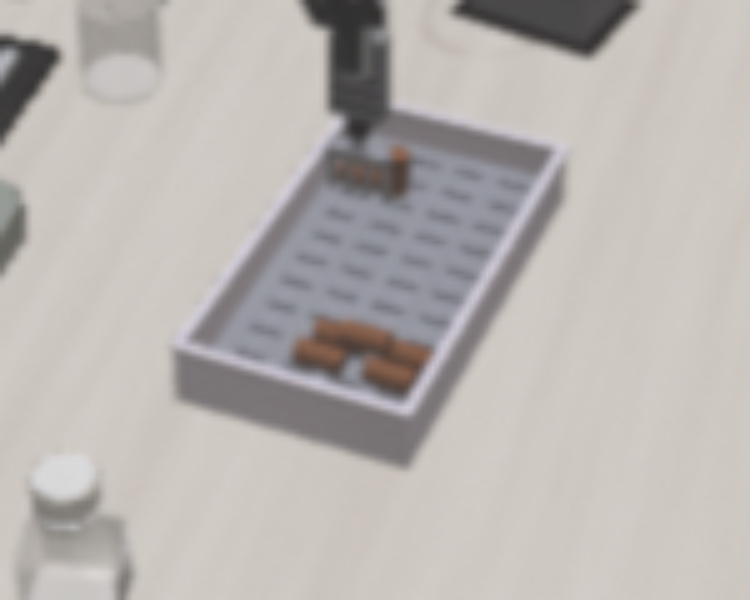

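Run:
```python
import cv2
a=cv2.imread("pics/w9.png")[140:260,230:350];cv2.imwrite("pics/a9.png",cv2.resize(a,None,fx=5,fy=5,interpolation=cv2.INTER_CUBIC))
```

```text
(no output)
```

View pics/a9.png

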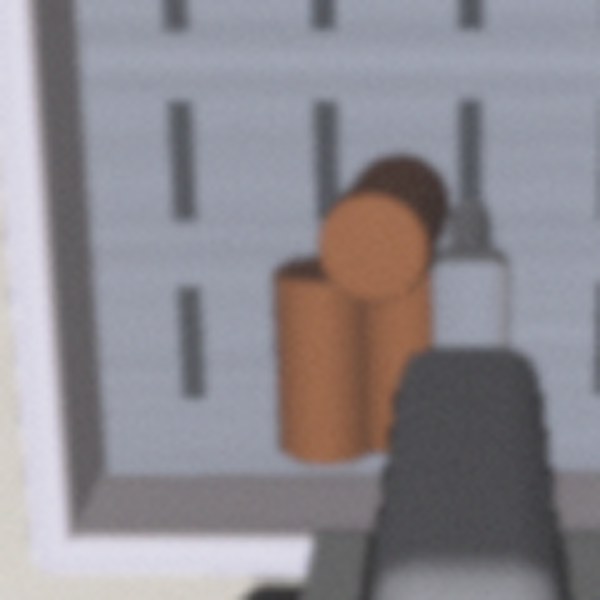

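```bash
python3 -m jog '[255,0,-0.5,0.3,0,0,0, 255,0,-1.5,0.6,0,0,0, 255,0,-2.05,0.6,0,0,0, 255,-1,-2.05,0.6,0,0,0, 255,-2.3,-2.05,0.6,0,0,0, 255,-2.4,-2.05,0.3,0,0,0, 255,-2.4,-2.05,-0.2,0,0,0, 255,-2.4,-2.05,-0.7,0,0,0, 255,-2.4,-2.05,-1.2,0,0,0, 255,-2.4,-2.05,-1.7,0,0,0, 255,-2.4,-2.05,-2,0,0,0, 255,-2.4,-2.05,-2,0,0,0]'; python3 f.py
python3 - <<'E'
from h import *
d,Rc,o=cam("wrist");cv2.imwrite("pics/w10.png",d["color"])
d,Rc,o=cam("side");cv2.imwrite("pics/s10.png",cv2.resize(d["color"][200:320,250:400],None,fx=5,fy=5))
E
```

```text
clock: 17.18
position: [0.5533, 0.082, 0.1048]
ee_rot: [0.706, -0.706, 0.038, -0.038]
contact_force: [0.7, 0.0, -2.0]
width: 0.0148
t17.38 pos [553.3  82.2 104.8] F [ 0.19  0.59 -1.54] sd [0.47 0.48 0.35] w 0.015
tray xy mm 16.5 -82.5
```

View pics/w10.png

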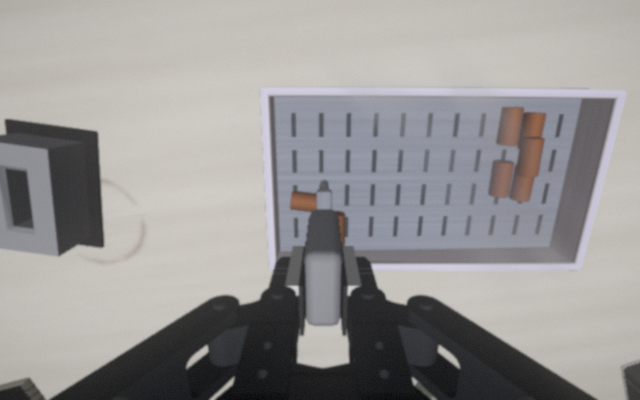

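View pics/s10.png

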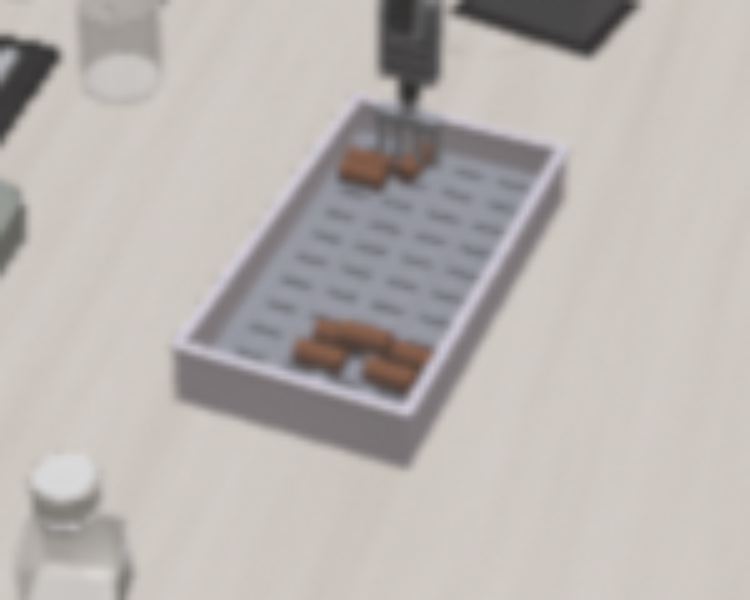

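Run:
```python
from h import *
c=np.array([.546,.166]);a=np.radians(83.65);ty=np.array([np.cos(a),np.sin(a)]);tx=np.array([ty[1],-ty[0]])
p=c-tx*.036+ty*.105;print(goto([*p,.135],83.65),goto([*p,.079],83.65))
```

```text
(array([-5.18, -3.02, 18.75]), array([-0.  ,  0.02,  0.  ])) (array([-5.18,  2.58, 18.75]), array([-0.  ,  0.02,  0.  ]))
```

```bash
python3 -m jog '[255,0,-1.5,1,0,0,0, 255,-0.5,-3,3,0,0,0, 255,-2,-3,7.5,0,0,0, 255,-3.5,-3,12.5,0,0,0, 255,-5,-3,17,0,0,0, 255,-5.2,-3,18.7,0,0,0, 255,-5.2,-3,18.7,0,0,0, 255,-5.2,-1.5,18.7,0,0,0, 255,-5.2,1,18.7,0,0,0, 255,-5.2,1.9,18.7,0,0,0, 255,-5.2,2.1,18.7,0,0,0, 255,-5.2,2.1,18.7,0,0,0]'; python3 f.py
python3 - <<'E'
from h import *
d,Rc,o=cam("wrist");cv2.imwrite("pics/w11.png",d["color"])
d,Rc,o=cam("side");cv2.imwrite("pics/s11.png",cv2.resize(d["color"][200:320,250:400],None,fx=5,fy=5))
E
```

```text
clock: 19.02
position: [0.5222, 0.2734, 0.0842]
ee_rot: [0.706, -0.706, 0.038, -0.039]
contact_force: [0.4, -0.4, -0.9]
width: 0.0146
t19.23 pos [522.3 273.7  84.5] F [-0.02  0.09 -1.64] sd [0.45 0.47 0.41] w 0.0147
tray xy mm -35.5 104.4
```

View pics/w11.png

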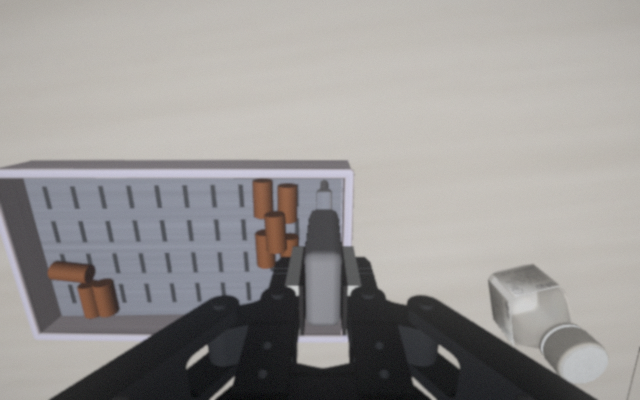

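View pics/s11.png

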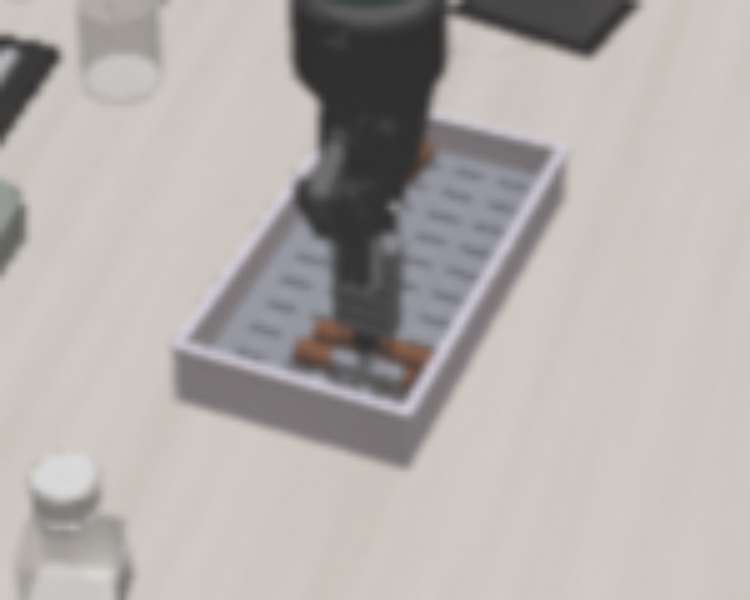

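```bash
python3 -m jog '[255,0,0.4,0,0,0,0, 255,0,0.6,0,0,0,0, 255,0,0.65,0,0,0,0, 255,0,0.65,0,0,0,0]'; python3 f.py
```

```text
clock: 19.88
position: [0.5217, 0.2738, 0.0777]
ee_rot: [0.706, -0.706, 0.038, -0.038]
contact_force: [-0.8, 0.3, 1.9]
width: 0.0146
t20.07 pos [521.7 273.8  77.6] F [-0.46  0.09  2.09] sd [0.57 0.31 0.5 ] w 0.0147
tray xy mm -36.0 104.5
```

```bash
python3 -m jog '[255,0,-0.02,-0.5,0,0,0, 255,0,-0.05,-1,0,0,0, 255,0,-0.07,-1.5,0,0,0, 255,0,-0.09,-2,0,0,0, 255,0,-0.11,-2.5,0,0,0, 255,0,-0.13,-3,0,0,0, 255,0,-0.15,-3.5,0,0,0, 255,0,-0.17,-4,0,0,0, 255,0,-0.17,-4,0,0,0]'; python3 f.py
python3 - <<'E'
from h import *
d,Rc,o=cam("wrist");cv2.imwrite("pics/w12.png",d["color"])
E
```

```text
clock: 21.25
position: [0.5172, 0.2328, 0.079]
ee_rot: [-0.706, 0.707, -0.038, 0.038]
contact_force: [0.5, 0.2, 2.2]
width: 0.0149
t21.45 pos [517.2 232.9  78.9] F [0.27 0.09 2.79] sd [0.24 0.92 0.31] w 0.0143
tray xy mm -36.1 63.3
```

View pics/w12.png

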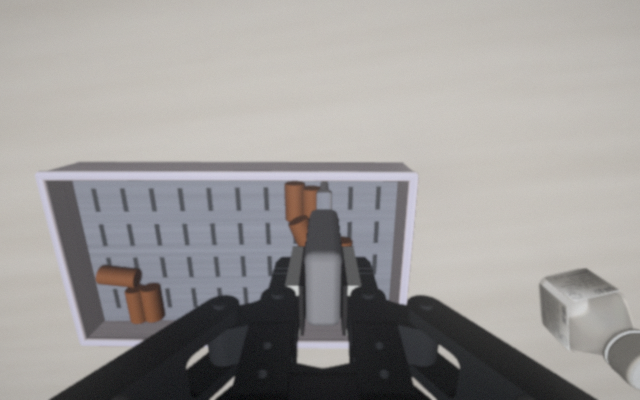

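```bash
python3 -m jog '[255,0,-0.05,-0.5,0,0,0, 255,0,-0.08,-1.1,0,0,0, 255,0,-0.11,-1.7,0,0,0, 255,0,-0.13,-2.3,0,0,0, 255,0,-0.15,-2.9,0,0,0, 255,0,-0.18,-3.5,0,0,0, 255,0,-0.2,-4.1,0,0,0, 255,0,-0.22,-4.6,0,0,0, 255,0,-0.22,-4.6,0,0,0]'; python3 f.py
python3 - <<'E'
from h import *
d,Rc,o=cam("wrist");cv2.imwrite("pics/w13.png",d["color"])
d,Rc,o=cam("side");cv2.imwrite("pics/s13.png",cv2.resize(d["color"][200:320,250:400],None,fx=5,fy=5))
E
```

```text
clock: 22.68
position: [0.5122, 0.1871, 0.0812]
ee_rot: [-0.705, 0.707, -0.038, 0.038]
contact_force: [-0.1, 0.7, 2.1]
width: 0.0152
t22.88 pos [512.2 187.2  81.1] F [ 0.09 -0.03  2.18] sd [0.32 0.56 0.41] w 0.0147
tray xy mm -36.0 17.4
```

View pics/w13.png

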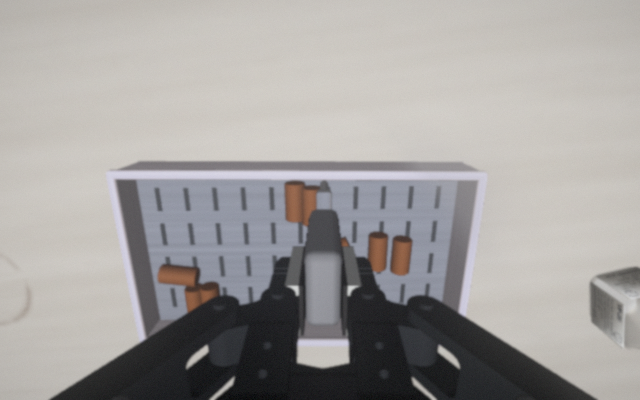

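View pics/s13.png

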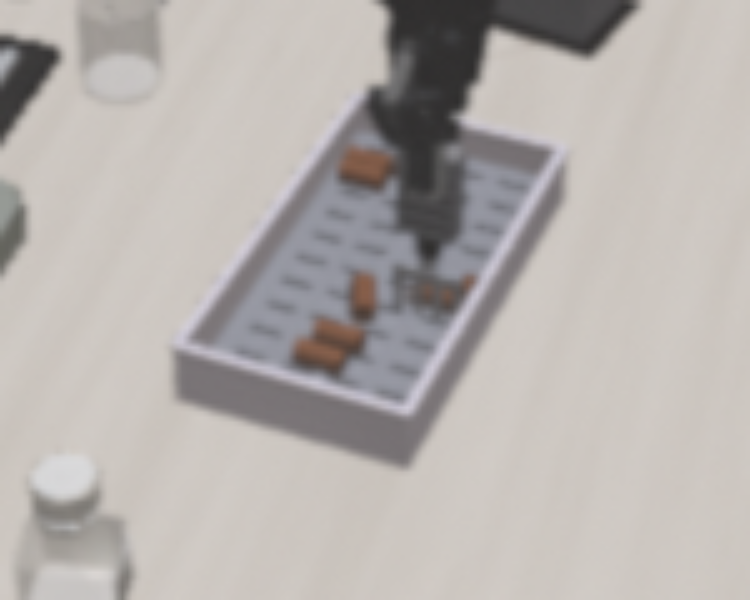

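```bash
python3 -m jog '[255,0,-0.3,0.3,0,0,0, 255,0,-2,0.4,0,0,0, 255,0,-5,0.4,0,0,0, 255,0,-9,0.4,0,0,0, 255,-1,-12,-3,0,0,0, 255,-2,-12.5,-9,0,0,0, 255,-2,-12.5,-15,0,0,0, 255,-2,-12.5,-20,0,0,0, 255,-2,-12.5,-20,0,0,0, 255,-2,-12.5,-20,0,0,0]'
python3 - <<'E'
from h import *
print(get_state()["position"])
d,Rc,o=cam("wrist");cv2.imwrite("pics/w14.png",d["color"])
d,Rc,o=cam("side");cv2.imwrite("pics/s14.png",cv2.resize(d["color"][200:320,250:400],None,fx=5,fy=5))
d,Rc,o=cam("scene");cv2.imwrite("pics/c14.png",cv2.resize(d["color"][210:280,240:360],None,fx=6,fy=6))
E
```

```text
clock: 24.28
position: [0.4707, -0.0078, 0.2059]
ee_rot: [0.707, -0.706, 0.039, -0.038]
contact_force: [0.0, 0.6, -1.5]
width: 0.0144
[ 0.47074283 -0.00776813  0.20587617]
```

View pics/w14.png

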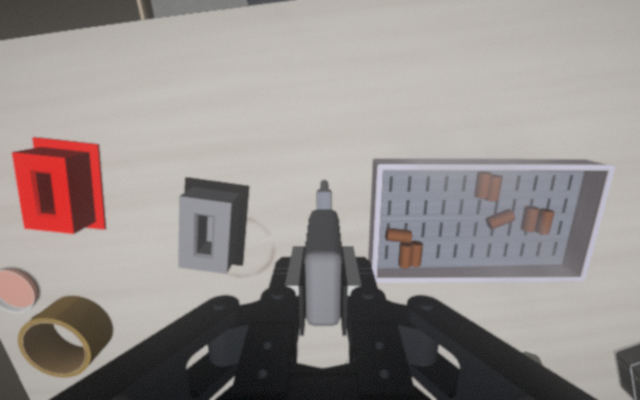

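View pics/s14.png

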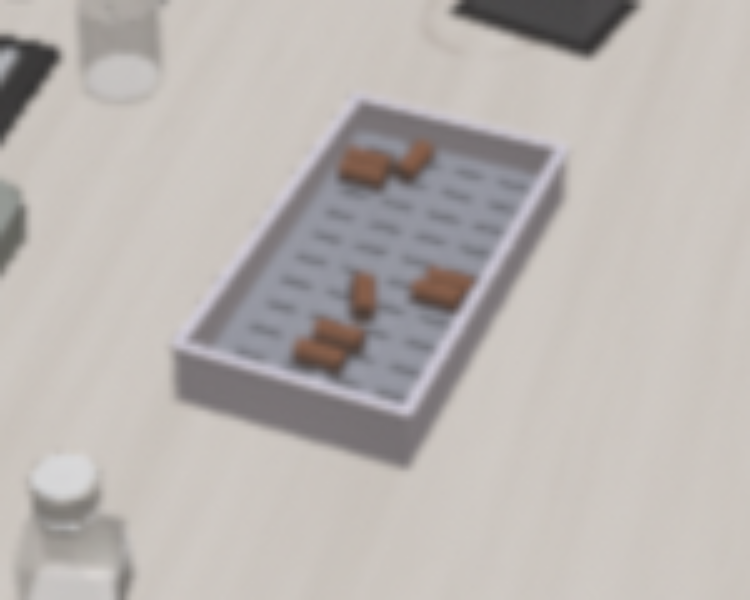

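View pics/c14.png

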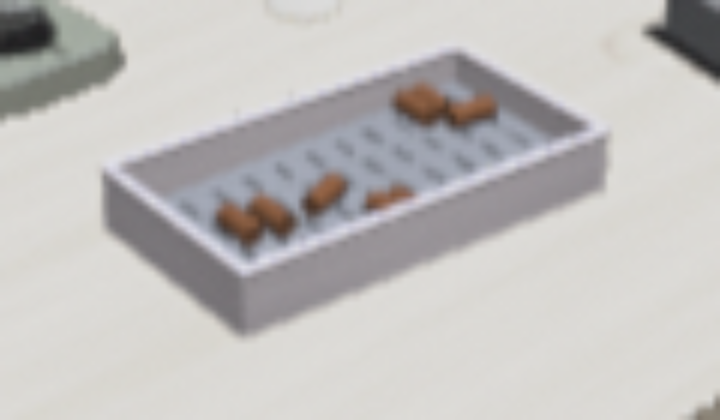

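Run:
```python
from h import *
d,Rc,o=cam("side")
im=d["color"]
f=lambda u,v,z:onplane(d,Rc,o,250+(u+.5)/5-.5,200+(v+.5)/5-.5,z)[:2]
a=np.radians(83.65);ty=np.array([np.cos(a),np.sin(a)]);tx=np.array([ty[1],-ty[0]])
c=np.array([.5443,.1656])
for n,u,v,z in [("h1",319,353,.016),("h2",338,335,.017),("up",364,295,.018),("m1",437,292,.019),("m2",448,280,.019),("c1",363,173,.022),("c2",370,160,.022),("c3",416,160,.022)]:
    q=f(u,v,z)-c;print(n,(q@tx*1000).round(1),(q@ty*1000).round(1))
d,Rc,o=cam("wrist")
cv2.imwrite("pics/a14.png",cv2.resize(d["color"][150:285,365:620],None,fx=3,fy=3,interpolation=cv2.INTER_CUBIC))
t=np.array([onplane(d,Rc,o,*p,.038) for p in [(374,162),(614,165),(584,279),(373,279)]]);print(t.round(3).tolist());c=t.mean(0)[:2];print(c)
for n,u,v,z in [("h1",545,221,.016),("h2",531,219,.017),("up",500,219,.018),("m1",494,187,.019),("m2",483,185,.019),("c1",416,253,.022),("c2",405,255,.022),("c3",398,235,.022)]:
    q=onplane(d,Rc,o,u,v,z)[:2]-c;print(n,(q@tx*1000).round(1),(q@ty*1000).round(1))
```

```text
h1 5.1 75.0
h2 1.0 58.6
up 0.5 23.2
m1 -36.5 6.0
m2 -38.4 -6.0
c1 42.3 -74.2
c2 43.4 -87.5
c3 18.1 -98.2
[[0.463, 0.046, 0.038], [0.492, 0.298, 0.038], [0.627, 0.284, 0.038], [0.599, 0.037, 0.038]]
[0.54546943 0.16639484]
h1 3.9 79.6
h2 1.1 61.7
up 0.9 24.6
m1 -37.6 10.8
m2 -39.8 -2.0
c1 42.6 -70.4
c2 45.2 -83.2
c3 19.7 -93.5
```

View pics/a14.png

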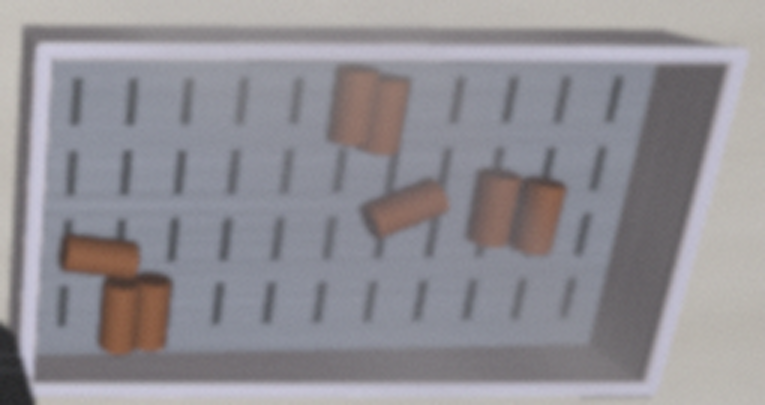

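```bash
python3 -c "
from h import *
print(goto([.5228,-.146,.150],75.05))"
```

```text
(array([  6.61,   5.6 , -13.25]), array([-0.  ,  1.11, -0.  ]))
```

```bash
python3 -m jog '[255,1.5,1,-3,0,0.3,0, 255,3.5,2.5,-7,0,0.6,0, 255,5.5,4,-11,0,0.9,0, 255,6.4,5.2,-12.9,0,1.1,0, 255,6.6,5.6,-13.25,0,1.1,0, 255,6.6,5.6,-13.25,0,1.1,0, 255,6.6,5.6,-13.25,0,1.1,0]'; python3 f.py
python3 - <<'E'
from h import *
print(goto([.5226,-.146,.0766],75.05))
d,Rc,o=cam("wrist");cv2.imwrite("pics/w15.png",d["color"][100:300,220:420].repeat(3,0).repeat(3,1))
d,Rc,o=cam("side");cv2.imwrite("pics/s15.png",cv2.resize(d["color"][130:220,320:420],None,fx=6,fy=6))
d,Rc,o=cam("scene");cv2.imwrite("pics/c15.png",cv2.resize(d["color"][170:235,320:420],None,fx=6,fy=6))
E
```

```text
clock: 25.4
position: [0.5222, -0.146, 0.1508]
ee_rot: [0.701, -0.701, 0.091, -0.092]
contact_force: [-0.1, -0.2, -1.2]
width: 0.0149
t25.60 pos [ 522.3 -146.3  150.9] F [ 0.07  0.24 -1.01] sd [0.5  0.43 0.39] w 0.015
tray xy mm 11.0 -313.0
(array([-0.01,  7.41,  0.08]), array([-0.  ,  0.  ,  0.01]))
```

View pics/s15.png

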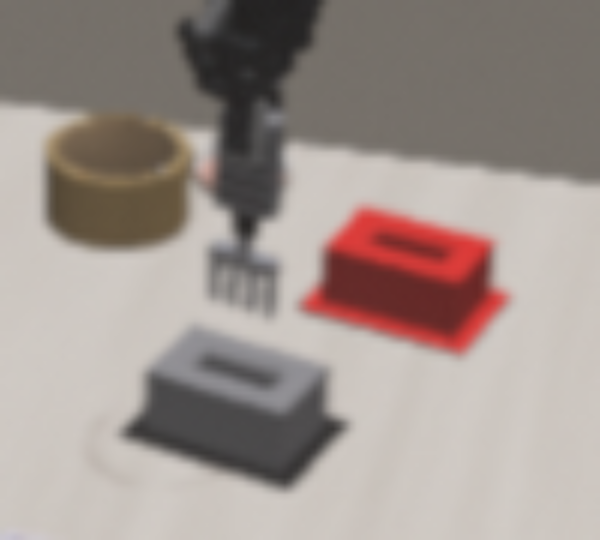

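View pics/c15.png

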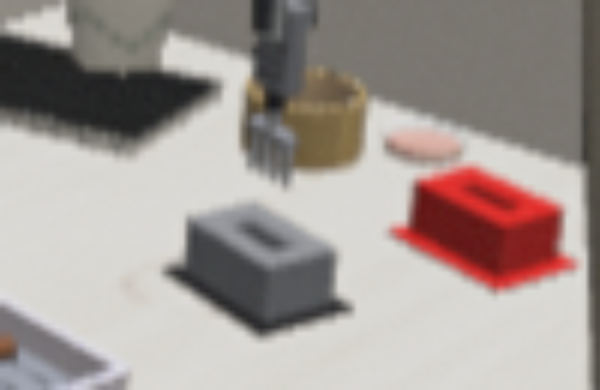

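```bash
python3 -m jog '[255,0,1.5,0.05,0,0,0, 255,0,3,0.05,0,0,0, 255,0,4,0.05,0,0,0, 255,0,4.6,0.05,0,0,0, 255,0,4.6,0.05,0,0,0]'; python3 f.py
```

```text
clock: 26.42
position: [0.5222, -0.1467, 0.1036]
ee_rot: [0.701, -0.701, 0.093, -0.092]
contact_force: [0.3, 0.2, -2.2]
width: 0.0145
t26.62 pos [ 522.7 -146.9  104.3] F [ 0.05 -0.26 -1.54] sd [0.35 0.47 0.62] w 0.0149
tray xy mm 11.4 -313.6
```

Tips are inside the pocket, unloaded. Lower to the floor.

```bash
python3 -m jog '[255,0,0.8,0.08,0,0,0, 255,0,1.6,0.08,0,0,0, 255,0,2.3,0.08,0,0,0, 255,0,2.6,0.08,0,0,0, 255,0,2.7,0.08,0,0,0, 255,0,2.7,0.08,0,0,0]'; python3 f.py
```

```text
clock: 27.42
position: [0.5226, -0.146, 0.0773]
ee_rot: [0.701, -0.701, 0.092, -0.092]
contact_force: [-0.0, 1.0, -1.4]
width: 0.0152
t27.62 pos [ 522.9 -146.1   77.4] F [-0.21  0.11 -1.37] sd [0.3  0.59 0.58] w 0.0148
tray xy mm 11.6 -312.8
```

Just above the floor; 0.8 mm more, release, and rise.

```bash
python3 -m jog '[255,0,0.08,0,0,0,0, 255,0,0.08,0,0,0,0]'|grep force
python3 -m jog '[180,0,0,0,0,0,0, 100,0,0,0,0,0,0, 0,0,0,0,0,0,0, 0,0,0,0,0,0,0, 0,0,0,0,0,0,0]'
python3 - <<'E'
from h import *
print(get_state()["position"],get_state()["width"])
d,Rc,o=cam("wrist");cv2.imwrite("pics/w16.png",d["color"])
E
```

```text
contact_force: [-0.6, 0.2, 1.4]
clock: 28.55
position: [0.5227, -0.146, 0.0764]
ee_rot: [0.701, -0.701, 0.092, -0.092]
contact_force: [0.2, -0.3, 0.2]
width: 0.0857
[ 0.52268985 -0.14603339  0.0763902 ] 0.08570829982287181
```

View pics/w16.png

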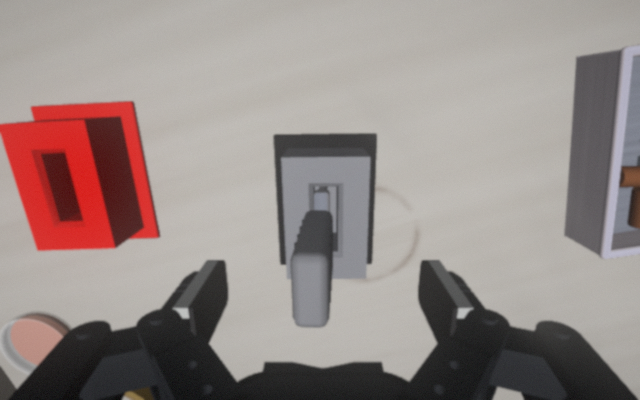

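```bash
python3 -m jog '[0,0,-2,0,0,0,0, 0,0,-6,0,0,0,0, 0,0,-10,0,0,0,0, 0,0,-14,0,0,0,0, 0,0,-15,2,0,0,0, 0,0,-15,6,0,0,0, 0,0,-15,6,0,0,0, 0,0,-15,6,0,0,0]'
python3 - <<'E'
from h import *
d,Rc,o=cam("wrist");cv2.imwrite("pics/w17.png",d["color"])
d,Rc,o=cam("side");cv2.imwrite("pics/s17.png",cv2.resize(d["color"][130:300,250:420],None,fx=4,fy=3.5,interpolation=cv2.INTER_CUBIC))
d,Rc,o=cam("scene");cv2.imwrite("pics/c17.png",cv2.resize(d["color"][170:280,230:420],None,fx=4,fy=4,interpolation=cv2.INTER_CUBIC))
E
```

```text
clock: 29.6
position: [0.5376, -0.0875, 0.2253]
ee_rot: [-0.701, 0.701, -0.092, 0.091]
contact_force: [0.0, 0.4, 0.1]
width: 0.0853
```

View pics/w17.png

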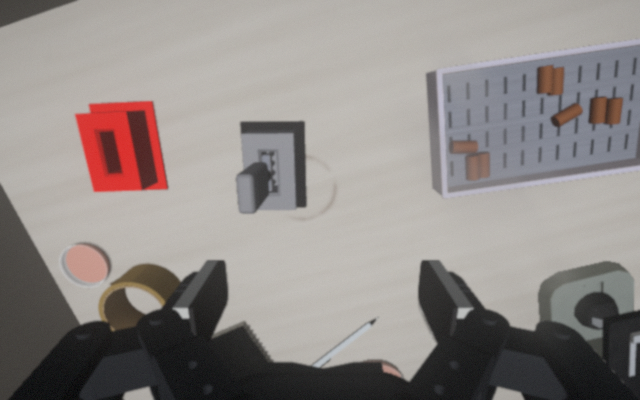

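View pics/s17.png

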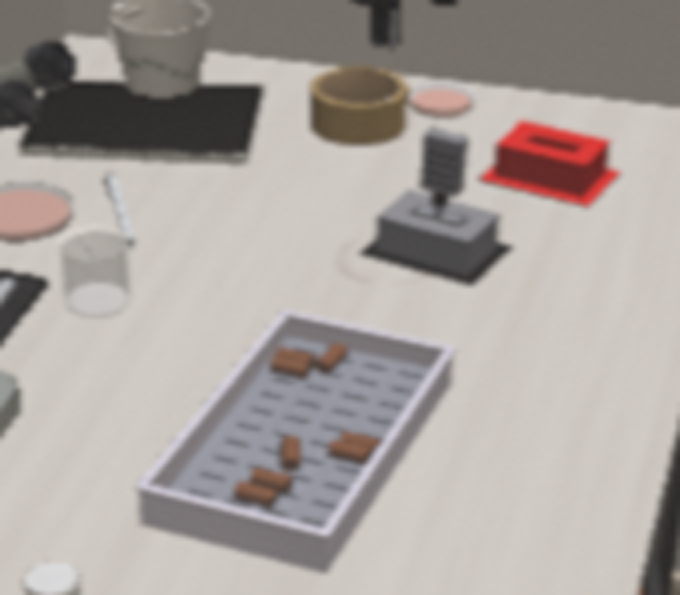

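View pics/c17.png

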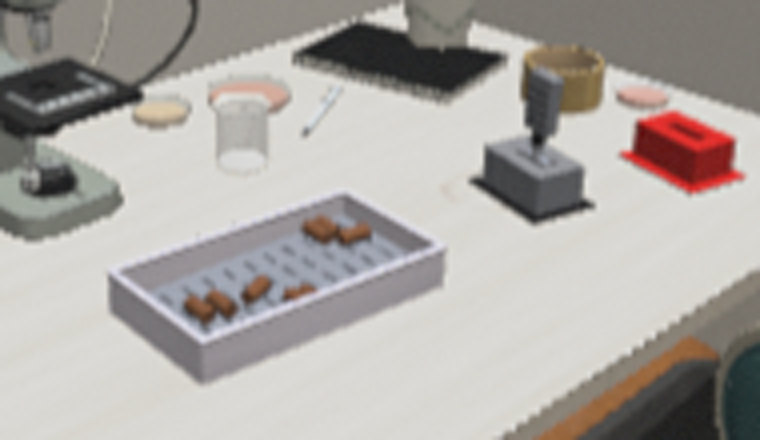

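Run:
```python
from h import *
d,Rc,o=cam("wrist");cv2.imwrite("pics/w18.png",cv2.resize(d["color"][110:220,225:315],None,fx=6,fy=5.4,interpolation=cv2.INTER_CUBIC))
d,Rc,o=cam("side");cv2.imwrite("pics/s18.png",cv2.resize(d["color"][155:215,335:385],None,fx=10,fy=10,interpolation=cv2.INTER_CUBIC))
```

```text
(no output)
```

View pics/w18.png

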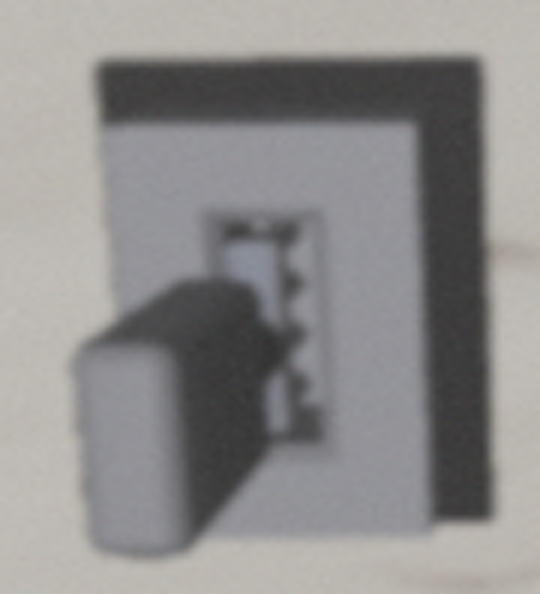

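View pics/s18.png

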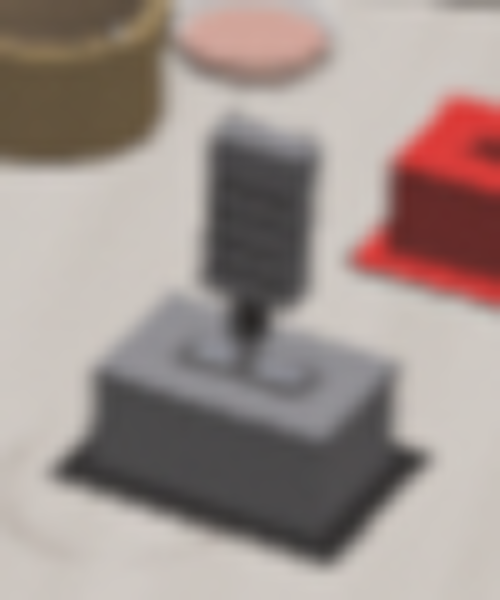

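Run:
```python
from h import *
d,Rc,o=cam("wrist")
f=lambda u,v,z:onplane(d,Rc,o,225+(u+.5)/6-.5,110+(v+.5)/5.4-.5,z)
sy=np.array([np.cos(np.radians(75.3)),np.sin(np.radians(75.3)),0]);sx=np.array([sy[1],-sy[0],0])
def P(l,z):
    r=np.array([f(*p,z) for p in l]);m=r.mean(0);print(m.round(4),[np.linalg.norm(r[i]-r[i-1]).round(4) for i in range(len(r))]);return m
b=P([(103,123),(418,123),(432,532),(122,532)],.042)
h=P([(76,346),(180,346),(190,548),(95,550)],.125)
q=h-b;print("top rel stand x,y",q@sx*1000,q@sy*1000)
p=P([(205,210),(322,213),(337,455),(215,455)],.042)
q=p-b;print("pocket rel block",q@sx*1000,q@sy*1000)
d,Rc,o=cam("side")
f=lambda u,v,z:onplane(d,Rc,o,335+(u+.5)/10-.5,155+(v+.5)/10-.5,z)
b=P([(98,370),(320,438),(398,362),(175,292)],.042)
h=P([(212,125),(318,148)],.125)
```

```text
[ 0.5231 -0.145   0.042 ] [np.float64(0.084), np.float64(0.0552), np.float64(0.0839), np.float64(0.0582)]
[ 0.5216 -0.151   0.125 ] [np.float64(0.0333), np.float64(0.0145), np.float64(0.033), np.float64(0.0137)]
top rel stand x,y 0.10381273349670464 -6.083106547921369
[ 0.5234 -0.1449  0.042 ] [np.float64(0.0503), np.float64(0.0208), np.float64(0.0497), np.float64(0.0226)]
pocket rel block 0.2548670071268529 0.17134894019564684
[ 0.5204 -0.1445  0.042 ] [np.float64(0.0557), np.float64(0.0806), np.float64(0.0536), np.float64(0.0833)]
[ 0.5195 -0.1507  0.125 ] [np.float64(0.0361), np.float64(0.0361)]
```

```bash
python3 -m jog '[0,-0.5,0,5,0,0,0, 0,-1,0,10,0,0,0, 0,-1.5,0,15,0,0,0, 0,-2,0,19,0,0,0, 0,-2,0,20,0,0,0, 0,-2,0,20,0,0,0, 0,-2,0,20,0,0,0]'
python3 - <<'E'
from h import *
d,Rc,o=cam("wrist");print(get_state()["position"])
cv2.imwrite("pics/w19.png",cv2.resize(d["color"][40:260,180:500],None,fx=2.5,fy=2.5,interpolation=cv2.INTER_CUBIC))
E
```

```text
clock: 30.82
position: [0.5705, 0.1089, 0.2264]
ee_rot: [-0.701, 0.701, -0.093, 0.093]
contact_force: [0.7, -0.5, -0.2]
width: 0.0853
[0.57049521 0.10889122 0.22644665]
```

View pics/w19.png

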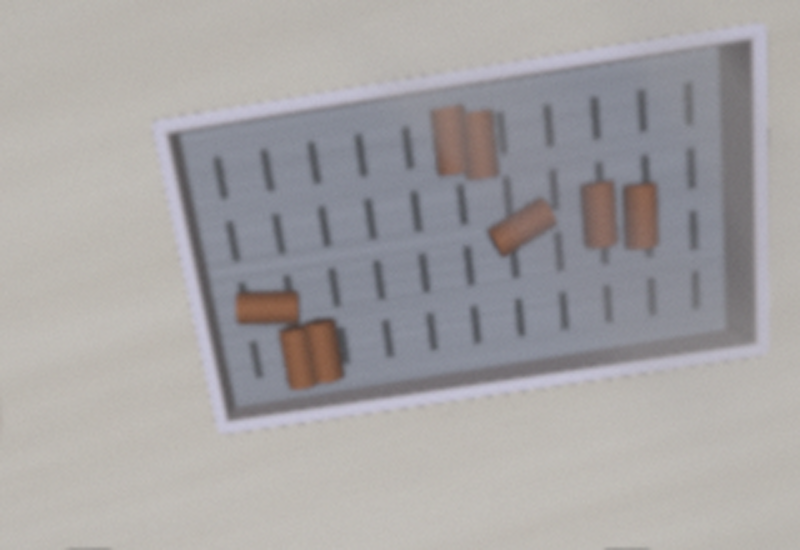

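```bash
python3 -c "
from h import *
print(goto([.568,.082,.13],75))"
```

```text
(array([ 0.46,  9.65, -2.66]), array([ 0.  , -0.01,  0.  ]))
```

```bash
python3 -m jog '[0,0.2,2,-1,0,0,0, 0,0.4,5,-2,0,0,0, 0,0.5,7.5,-2.7,0,0,0, 0,0.5,8.5,-2.7,0,0,0, 0,0.5,8.5,-2.7,0,0,0]'
python3 - <<'E'
from h import *
d,Rc,o=cam("wrist");print(get_state()["position"])
cv2.imwrite("pics/w20.png",cv2.resize(d["color"][100:280,200:440],None,fx=3.3,fy=3.3,interpolation=cv2.INTER_CUBIC))
E
```

```text
clock: 31.5
position: [0.5683, 0.0824, 0.1412]
ee_rot: [0.701, -0.701, 0.093, -0.092]
contact_force: [-0.3, 0.7, 0.4]
width: 0.0855
[0.56894153 0.08268772 0.14201724]
```

View pics/w20.png

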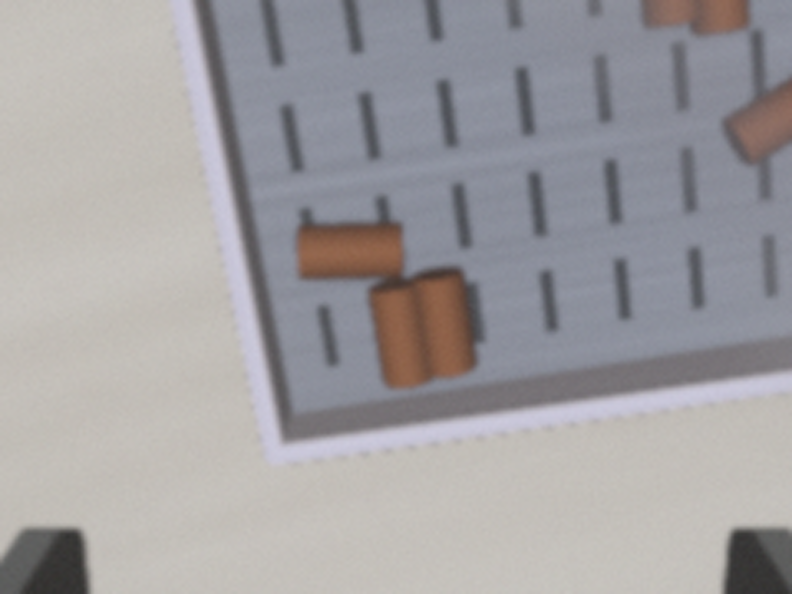

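Run:
```python
from h import *
d,Rc,o=cam("wrist");im=d["color"].astype(int)
m=((im[...,2]-im[...,0])>35).astype(np.uint8)
n,l,st,ce=cv2.connectedComponentsWithStats(m)
for i in range(1,n):
    if st[i,4]<60: continue
    ys,xs=np.where(l==i)
    cn,_=cv2.findContours((l==i).astype(np.uint8),cv2.RETR_EXTERNAL,cv2.CHAIN_APPROX_NONE)
    pts=np.array([onplane(d,Rc,o,*p[0],.0225)[:2]*1000 for p in cn[0]],np.float32)
    print(st[i].tolist(),cv2.minAreaRect(pts))
cv2.imwrite("pics/m20.png",cv2.resize(d["color"][170:230,280:360],None,fx=9,fy=9,interpolation=cv2.INTER_LANCZOS4))
```

```text
[395, 72, 30, 36, 846] ((507.3074951171875, 173.30393981933594), (23.742431640625, 29.121755599975586), 80.08763122558594)
[472, 113, 11, 31, 251] ((552.9678955078125, 223.57888793945312), (8.620646476745605, 25.624303817749023), 83.09625244140625)
[496, 114, 9, 30, 206] ((558.280517578125, 242.46157836914062), (6.71090030670166, 25.04751968383789), 81.63601684570312)
[424, 121, 30, 23, 290] ((546.9810791015625, 190.53285217285156), (10.626604080200195, 25.53838539123535), 12.605907440185547)
[290, 168, 31, 15, 427] ((554.50830078125, 69.8741455078125), (26.82072639465332, 12.75818920135498), 75.02081298828125)
[312, 182, 30, 34, 785] ((581.4839477539062, 83.35564422607422), (24.461536407470703, 29.502511978149414), 83.62561798095703)
```

View pics/m20.png

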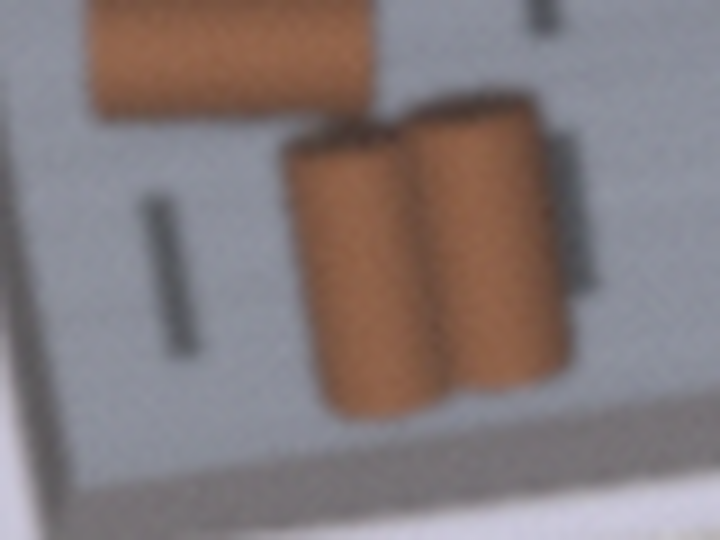

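```bash
python3 -m jog '[0,0,-4,0,0,0,0, 0,0,-8,0,0,0,0, 0,0,-8,0,0,0,0, 0,0,-8,0,0,0,0]'; python3 -c "
from rig import *
print(sign_off())"
```

```text
clock: 32.1
position: [0.5683, 0.0831, 0.2218]
ee_rot: [0.701, -0.701, 0.092, -0.092]
contact_force: [0.3, 0.4, -0.9]
width: 0.0853
the job is handed in; nothing more can be done
None
```

I raked the corks along the tray, stood the rake back in its stand, and handed the job in at about 32 s of the 67 s allowed; no verdict was reported.

**What I did**
- **First stroke:** with the tines on the bed at about 3–4 N, I pulled two lower corks and one upper cork from the heap end through to the clear third. The upper cork stood on end, so I tipped it flat with the raised rake.
- **Second stroke:** at about 3–4 N I raked two more corks into the middle third, and the other upper cork fell flat there too.
- **Bed slope:** I felt it as about 0.04 along the strokes.

**Last checks, from the pictures**

| Third | Corks | Tray y (mm), about |
|---|---|---|
| Heap | 2 | +60, +78 |
| Middle | 3 | +24, +8, -4 |
| Clear | 3 | -72, -85, -96 |

- **Corks:** all eight lay flat in a single layer inside the tray.
- **Rake:** it stood in the stand leaning about 0.03 rad, tine tips about 2 mm off the seat centre. That is inside the limits, though not quite upright.
- **Bystanders and gripper:** I never went near the beaker, dish or flask, but I did not re-measure where they stand. The gripper was open and clear of everything.

**What disagreed:** the two pairs of touching corks measured about 12–13 mm apart, less than the 15 mm given. Views from opposite sides gave about the same spacing. I took that to mean both corks of each pair sit at the same height on the bed, not one riding on the other.

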